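Hang the bung caddy and open the studio tins

ROBOT

A 7-joint arm with a two-finger parallel gripper is mounted at the origin on the work surface. World frame = base frame: x ahead of the robot, y to its left, z up, the work surface at z = 0. Lengths are in m, angles in rad, forces in N, time in s.
With the tool pointing down it reaches from about 0.4 to 0.85 m from the base axis. Payload 6.9 kg.
Tool frame: the origin (TCP) lies on the centre line of the jaws, within the pads' length; the fingertips stand tip_reach ahead of it and the grasp point (between the pads) lies 5 mm behind it (tip_reach is the distance from the TCP to the fingertips, in m); z points along the fingers, y is the line along which they close (so a half turn about z gives the same grasp; the last joint's range is limited). The gripper opens to 85 mm and grips with 20 to 120 N. Pads are 22 mm wide; open, the fingers measure 114 mm over their backs; the gripper's body (76 mm by 85 mm) begins 54 mm behind the grasp point. The pads swing forward as they close: fully open they stand 13 mm farther back than shut.
Start: joints at [-1.121, 0.507, -0.238, 1.5, 0.126, 1.149, -0.155], TCP at [0.211, 0.588, 0.245] pointing down, gripper open.
Joint ranges: [-3.08, 3.08], [-0.24, 2.05], [-1.43, 1.35], [0, 2.5], [-1.52, 4.66], [0.17, 1.96], [-2.89, 2.89]. Speed limits (rad/s): [2.39, 2.39, 3.14, 3.14, 3.14, 3.14, 3.14].

INTERFACE

Orientations are given as a rotation vector (axis times angle).
In Python, from workcell import * gives the robot as it stands. The module is installed in compiled form; this text tells all that it offers.
- The arm moves only by the shell command python3 -m handwheel 'ROWS' [FORCE]. ROWS is JSON, a list of rows, each an object of numbers: "dx", "dy", "dz": the shift along the tool's x, y, z in cm; "wx", "wy", "wz": the turn, a rotation vector about the tool's x, y, z in units of 10 degrees (1.0 is 10 degrees); "gripper": the opening, from 0 (shut) to 1 (fully open). A call has 1 to 10 rows; each row shifts and turns the commanded pose from where the row before left it, along the tool's axes as they then stand; what a row does not reach is not made up. A row lasts 1/8 s, in which the tool goes at most 62.5 mm and 10.7 degrees, less where a joint would pass 70% of its speed; a pose out of reach is approached as far as the arm can. A call with a gripper value outside its range is refused whole. The fingers move at their own pace and stop on an object; FORCE is the grip in N (left out, the last holds). Time passes only in rows, so rows that do not move let the fingers close. It gives the time, the measured TCP pose, the force, the opening and the grip force at its end, in the units of the state.
- state(): the state, without advancing time (a new reading comes with each control period).
- camera(name): name is "side" or "top" or "wrist"; returns a dict with "image" (384x512x3 uint8, red, green, blue), "mtx" (3x3 intrinsics, pixels), "distortion" ([k1, k2, p1, p2, k3] as OpenCV has them; the pictures are not rectified), "pose" (4x4, takes a point from camera to world coordinates); the wrist camera has in their place "tool_from_camera" (4x4, takes a point from camera to tool coordinates, whose origin is the TCP and whose axes are the flange's). Camera axes: x right, y down, z forward; pixel columns grow to the right and rows downward; lengths in m; the calibration is good to about 2 mm. A picture is of the moment at which its call begins: read the wrist's pose just before it. There is no depth.
- job_done(): hands the job in; it is judged then, once.
The state is a dict: "clock": time; "joint_pos": joint angles; "joint_vel": joint speeds; "joint_efforts": joint torques, N m; "eef_pos": TCP position; "tool_rot": TCP orientation; "ft_force": force on the tool from outside, world axes, zero at the start; "ft_torque": the same for the moment, N m; "grip_width": opening from 0.0 (shut) to 1.0 (fully open); "grasp_force": force on a finger pad.
Only numpy, scipy, OpenCV 4.12 (cv2) and the standard library are available. Lean on these libraries where they do the work, as an engineer would, in place of code of your own. Each camera call takes 0.05 s, during which the arm holds its last target. There are 200 camera calls.

TASK

First hang the plywood caddy on the two screws of the upright panel: pass both keyholes over the screw heads and slide it down until it is fully home in the narrow slots. Then work the bung out of every stoppered tin (they are too tight to come easily by a straight pull; rocking them side to side while pulling frees them) and leave all the bungs in the hanging caddy's tray. Do not shift the other things on the table.

Things in the scene. Friction and masses are not known exactly. Their poses are not given: they have to be found in the camera images.
- caddy_grip (a point): plywood caddy, about 0.32 kg, standing on the table at the start: tray 92 mm (x) by 202 mm (y), walls 30 mm high, floor 6 mm, a back plate 89 mm high on its +x side, and a grip post (32 mm in x, 12 mm in y) that rises mid-tray to 95 mm above the underside. Point: on the post's axis, 80 mm above the underside; z up, x towards the plate. Grip the post across y.
- caddy: the same caddy; origin under the post, on the underside, axes as caddy_grip. Clear tray floor: x -34 to +46, y -95 to +95, less the post in the middle; floor surface 6 mm above the origin. Post's top at 95 mm, back plate's rear face at x +52, 6 mm thick.
- caddy_seat (a point): midway between the back plate's two keyholes, on its rear face (52 mm in +x from the post's axis), 72 mm above the underside, where the screws' axes lie when it hangs home. Keyholes at y -60 and +60: each a round opening 30 mm wide, centred 26 mm below this point, with a slot 13 mm wide running up from it to 4 mm above this point. Axes as caddy_grip.
- screws (a point): midway between two round-head screws, on the front face of a fixed upright wooden panel (260 mm wide, 175 mm high), 155 mm above the table. x points into the panel (the screws stick out to -x), y along it, z up. Screws at y -60 and +60: shank 8 mm thick and 10 mm long, then a head 20 mm across, 5 mm thick. The caddy is home when caddy_seat meets this point, axes alike.
- bung0_mid (a point): cork bung in tin 0 (may be absent): plug, lowest 26 mm, 28 mm (x) by 34 mm (y); above it a grip 24 mm (x) by 40 mm (y), 44 mm tall; 70 mm in all, 60 g. Point: its centre, 35 mm above its underside; z up when standing. Seated, 22 mm are in the mouth, 48 mm stand out. Grip it across x.
- tin0_mouth (a point): square metal tin 0, 66 mm wide, 100 mm high, fixed to the table; may be open, without a bung. Point: centre of its mouth, level with the top; z up, axes as the seated bung's. Rubber lips on the mouth's -x and +x sides, 21 mm deep, press the bung with 22 N each; they can be pushed back 6 mm. Along y the plug has 1 to 2 mm of play.
- bung1_mid (a point): cork bung in tin 1 (may be absent): plug, lowest 26 mm, 28 mm (x) by 34 mm (y); above it a grip 24 mm (x) by 40 mm (y), 44 mm tall; 70 mm in all, 60 g. Point: its centre, 35 mm above its underside; z up when standing. Seated, 22 mm are in the mouth, 48 mm stand out. Grip it across x.
- tin1_mouth (a point): square metal tin 1, 66 mm wide, 100 mm high, fixed to the table; may be open, without a bung. Point: centre of its mouth, level with the top; z up, axes as the seated bung's. Rubber lips on the mouth's -x and +x sides, 21 mm deep, press the bung with 22 N each; they can be pushed back 6 mm. Along y the plug has 1 to 2 mm of play.
- bung2_mid (a point): cork bung in tin 2 (may be absent): plug, lowest 26 mm, 28 mm (x) by 34 mm (y); above it a grip 24 mm (x) by 40 mm (y), 44 mm tall; 70 mm in all, 60 g. Point: its centre, 35 mm above its underside; z up when standing. Seated, 22 mm are in the mouth, 48 mm stand out. Grip it across x.
- tin2_mouth (a point): square metal tin 2, 66 mm wide, 100 mm high, fixed to the table; may be open, without a bung. Point: centre of its mouth, level with the top; z up, axes as the seated bung's. Rubber lips on the mouth's -x and +x sides, 21 mm deep, press the bung with 22 N each; they can be pushed back 6 mm. Along y the plug has 1 to 2 mm of play.
- bung3_mid (a point): cork bung in tin 3 (may be absent): plug, lowest 26 mm, 28 mm (x) by 34 mm (y); above it a grip 24 mm (x) by 40 mm (y), 44 mm tall; 70 mm in all, 60 g. Point: its centre, 35 mm above its underside; z up when standing. Seated, 22 mm are in the mouth, 48 mm stand out. Grip it across x.
- tin3_mouth (a point): square metal tin 3, 66 mm wide, 100 mm high, fixed to the table; may be open, without a bung. Point: centre of its mouth, level with the top; z up, axes as the seated bung's. Rubber lips on the mouth's -x and +x sides, 21 mm deep, press the bung with 22 N each; they can be pushed back 6 mm. Along y the plug has 1 to 2 mm of play.
- bung0: the same bung 0; origin at the centre of its underside. A straight pull needs 35 N or more. Tilting it some 8 degrees either way in its x-z plane (about 1 s a swing) pushes the lips back; they creep home within about a second, and meanwhile it comes up easily, a few mm a swing.
- bung1: the same bung 1; origin at the centre of its underside. A straight pull needs 35 N or more. Tilting it some 8 degrees either way in its x-z plane (about 1 s a swing) pushes the lips back; they creep home within about a second, and meanwhile it comes up easily, a few mm a swing.
- bung2: the same bung 2; origin at the centre of its underside. A straight pull needs 35 N or more. Tilting it some 8 degrees either way in its x-z plane (about 1 s a swing) pushes the lips back; they creep home within about a second, and meanwhile it comes up easily, a few mm a swing.
- bung3: the same bung 3; origin at the centre of its underside. A straight pull needs 35 N or more. Tilting it some 8 degrees either way in its x-z plane (about 1 s a swing) pushes the lips back; they creep home within about a second, and meanwhile it comes up easily, a few mm a swing.
- tape: roll of tape, 90 mm across, 24 mm high; a bystander; origin under its middle
- jar: glass jar, 85 mm high; a bystander; origin under its middle
- paintcan: paint can, 100 mm high; a bystander; origin under its middle
- mug: white mug, 90 mm high; a bystander; origin under its middle
- brush: brush lying flat, 220 mm; a bystander; origin under its middle
- pumice: brown cleaning block 90 x 60 x 35 mm; a bystander; origin under its middle
Things that resemble listed ones, but are neither listed nor needed, are in the scene too. What is shaped like the bung2 but green is not meant.

How it is judged:
On the way:
1. the caddy hangs fully home on both screws, with every bung still in its tin (x of caddy_seat in the frame of screws between -0.01 and 0.008 m and y of caddy_seat in the frame of screws between -0.008 and 0.008 m and z of caddy_seat in the frame of screws between -0.006 and 0.006 m and angle between caddy_grip's own z axis and vertical below 0.15 rad and distance between bung0_mid and tin0_mouth below 0.022 m and distance between bung1_mid and tin1_mouth below 0.022 m and distance between bung2_mid and tin2_mouth below 0.022 m and distance between bung3_mid and tin3_mouth below 0.022 m), for 0.4 s.
At the end, for the whole second after the job is handed in: The caddy hangs home on both screws (its seat point within 6 mm in height, 8 mm sideways and 8 to 10 mm from the panel face, leaning less than 0.15 rad), and every bung lies or stands at rest inside its tray (x of caddy_seat in the frame of screws between -0.01 and 0.008 m and y of caddy_seat in the frame of screws between -0.008 and 0.008 m and z of caddy_seat in the frame of screws between -0.006 and 0.006 m and angle between caddy_grip's own z axis and vertical below 0.15 rad and x of bung0_mid in the frame of caddy_grip between -0.04 and 0.046 m and y of bung0_mid in the frame of caddy_grip between -0.095 and 0.095 m and z of bung0_mid in the frame of caddy_grip between -0.08 and -0.015 m and linear speed of each of bung0, bung1, bung2, bung3 below 0.03 m/s and x of bung1_mid in the frame of caddy_grip between -0.04 and 0.046 m and y of bung1_mid in the frame of caddy_grip between -0.095 and 0.095 m and z of bung1_mid in the frame of caddy_grip between -0.08 and -0.015 m and x of bung2_mid in the frame of caddy_grip between -0.04 and 0.046 m and y of bung2_mid in the frame of caddy_grip between -0.095 and 0.095 m and z of bung2_mid in the frame of caddy_grip between -0.08 and -0.015 m and x of bung3_mid in the frame of caddy_grip between -0.04 and 0.046 m and y of bung3_mid in the frame of caddy_grip between -0.095 and 0.095 m and z of bung3_mid in the frame of caddy_grip between -0.08 and -0.015 m); the robot touches nothing.
It fails at once if one of the other things on the table is pushed more than 4 cm (distance of any of tape, jar, paintcan, mug, brush, pumice from where it was at the start of the episode above 0.04 m).
Of bung0, bung1, bung2, bung3 only 2 to 4 are there at a start; the rules pass over those that are not, and their reading is None.
At some moment in a run one of caddy may be knocked a few centimetres aside while the robot is not near it.
Once in a run the grip may slacken for a moment while it holds something.
It also fails if it takes over 210 s, if anything falls off the work surface, if the arm or the gripper's body presses on something with over 40 N, if the wrist force passes 120 N, or if a joint passes its speed limit or range.

## Working session

There is one attempt and no reset: what is moved stays moved. The work goes in short steps, Python scripts to look and compute and a shell command to move; the robot and the scene stay as the last step left them, time stands still between calls to the robot, and variables do not carry over. Pictures are saved under pics/ and viewed, at most 14 in all, crops included, and the job is handed in when it is done.

```bash
mkdir -p pics; cat > h.py <<'E'
import numpy as np, cv2
from scipy.spatial.transform import Rotation as R
from workcell import *
def grab(n,f):
    s=state(); c=camera(n); cv2.imwrite('pics/'+f+'.png',c['image'][:,:,::-1]); np.savez('pics/'+f+'.npz',s_pos=s['eef_pos'],s_rot=s['tool_rot'],**c); return c
def load(f):
    d=dict(np.load('pics/'+f+'.npz'))
    if 'pose' not in d:
        T=np.eye(4);T[:3,:3]=R.from_rotvec(d['s_rot']).as_matrix();T[:3,3]=d['s_pos'];d['pose']=T@d['tool_from_camera']
    return d
def ray(d,uv):
    p=cv2.undistortPoints(np.array(uv,float).reshape(-1,1,2),d['mtx'],d['distortion']).reshape(-1,2)
    v=np.c_[p,np.ones(len(p))]@d['pose'][:3,:3].T
    return d['pose'][:3,3],v
def onz(d,uv,z):
    o,v=ray(d,uv); return o+v*((z-o[2])/v[:,2])[:,None]
def proj(d,X):
    T=np.linalg.inv(d['pose']); r=cv2.Rodrigues(T[:3,:3])[0]
    return cv2.projectPoints(np.array(X,float).reshape(-1,1,3),r,T[:3,3],d['mtx'],d['distortion'])[0].reshape(-1,2)
E
python3 - <<'E'
from h import *
np.set_printoptions(precision=3,suppress=True)
for n in ['side','top','wrist']:
    c=grab(n,n+'0'); d=load(n+'0'); print(n,d['pose'],d['mtx'][0],d['distortion'])
    cv2.imwrite('pics/%s0b.png'%n,cv2.resize(c['image'][:,:,::-1],(800,600),interpolation=cv2.INTER_CUBIC))
print(state())
E
```

```text
side [[ 0.928 -0.18   0.326  0.121]
 [-0.373 -0.472  0.799 -1.016]
 [ 0.01  -0.863 -0.505  0.793]
 [ 0.     0.     0.     1.   ]] [389.305   0.    250.797] [-0.101  0.     0.     0.     0.   ]
top [[-0.021 -0.99   0.142  0.41 ]
 [-1.     0.022  0.009  0.047]
 [-0.013 -0.142 -0.99   1.034]
 [ 0.     0.     0.     1.   ]] [361.041   0.    251.267] [0.027 0.    0.    0.    0.   ]
wrist [[ 0.338  0.894  0.294  0.137]
 [ 0.941 -0.32  -0.106  0.615]
 [-0.001  0.313 -0.95   0.372]
 [ 0.     0.     0.     1.   ]] [313.478   0.    256.207] [-0.005  0.     0.     0.     0.   ]
{'clock': 0.15, 'joint_pos': array([-1.121,  0.508, -0.238,  1.501,  0.126,  1.149, -0.155]), 'joint_vel': array([-0.   , -0.002, -0.001, -0.002, -0.   ,  0.   , -0.   ]), 'joint_efforts': array([ -0.004, -62.102,  -2.189, -24.984,   0.013,   0.009,   0.   ]), 'eef_pos': array([0.211, 0.588, 0.245]), 'tool_rot': array([-0.539, -3.095,  0.002]), 'ft_force': array([ 0.725, -0.686, -0.273]), 'ft_torque': array([-0.036,  0.001, -0.02 ]), 'grasp_force': 0.0, 'grip_width': 0.9962533574809089}
```

View pics/top0b.png

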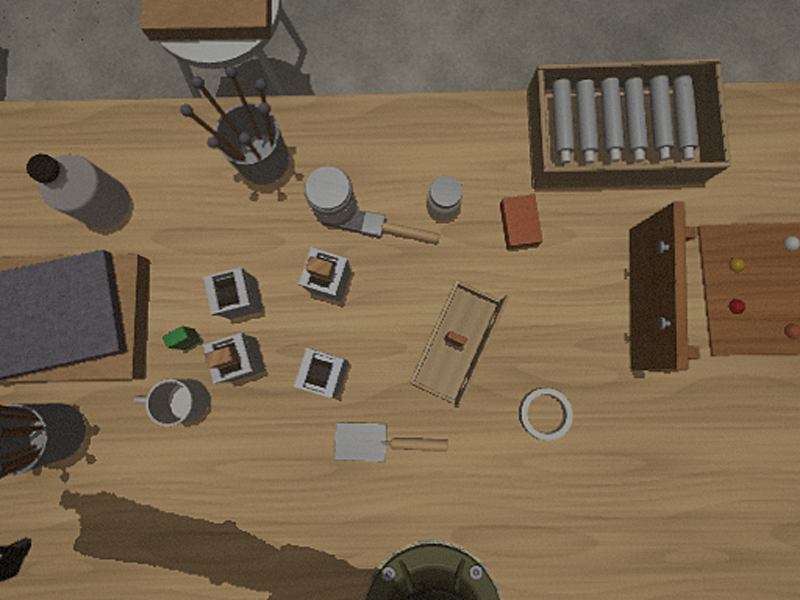

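View pics/side0b.png

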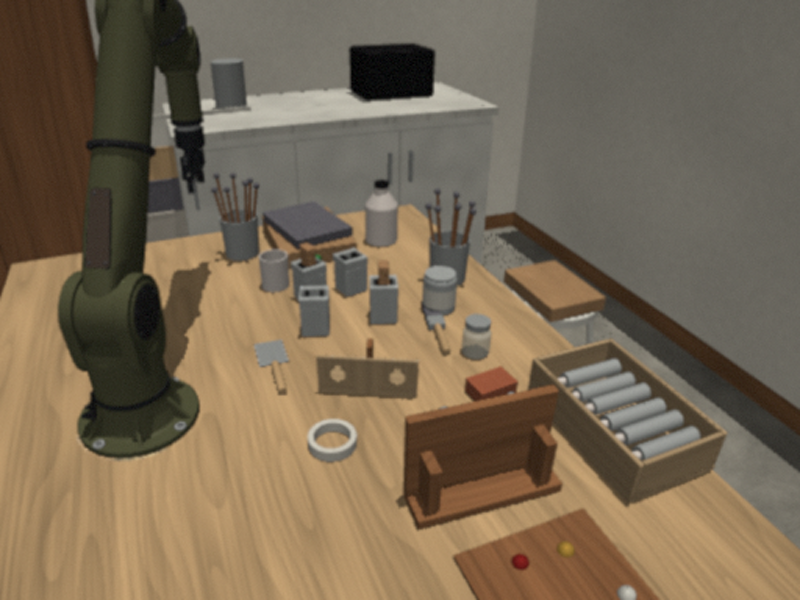

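The top view shows bungs in two tins, at about (325,270) and (225,357); the other two tins are open. The caddy's post is near (455,338) and the screws are near (663,247) and (663,323). I'll enlarge these areas for precise pixels.

```bash
python3 - <<'E'
from h import *
im=cv2.imread('pics/top0.png')
def crop(u0,v0,u1,v1,k):
    c=cv2.resize(im[v0:v1,u0:u1],None,fx=k,fy=k,interpolation=cv2.INTER_CUBIC)
    for i in range(0,u1-u0,10): cv2.putText(c,str(u0+i),(i*k,10),0,.35,(0,255,255),1); cv2.line(c,(i*k,12),(i*k,18),(0,255,255),1)
    for i in range(0,v1-v0,10): cv2.putText(c,str(v0+i),(0,i*k+4),0,.35,(0,255,0),1); cv2.line(c,(24,i*k),(30,i*k),(0,255,0),1)
    return c
a=crop(255,170,335,270,5);b=crop(395,120,450,245,4);
o=np.zeros((500,620,3),np.uint8);o[:500,:400]=a;o[:500,400:620]=b
cv2.imwrite('pics/m1.png',o); cv2.imwrite('pics/m2.png',crop(100,150,230,265,5))
E
```

```text
(no output)
```

View pics/m1.png

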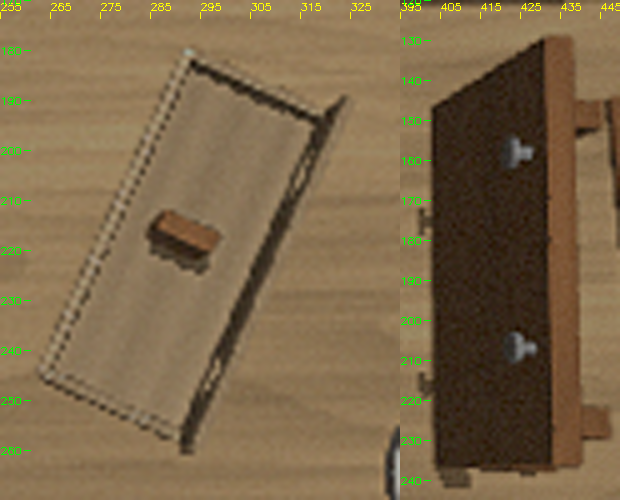

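View pics/m2.png

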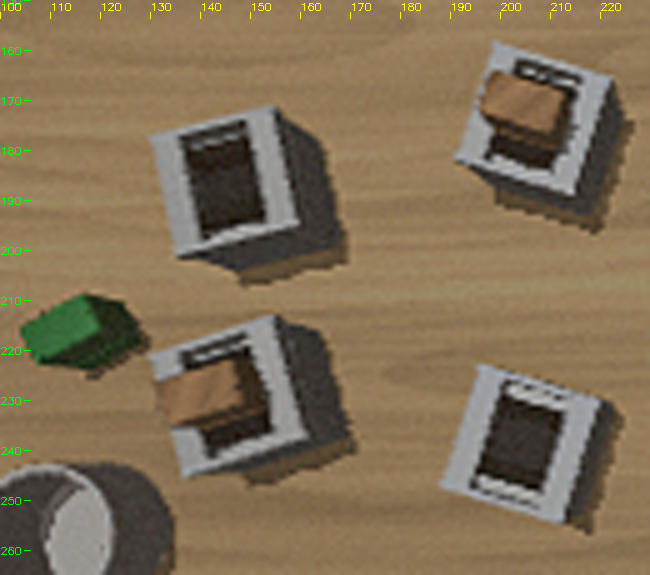

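Montage readings: caddy front-wall corners at (189,53) and (42,373), post top at (187,232). Screw heads at (512,152) and (514,347). Panel top front edge runs (547,38)–(552,465). Bung tops are at (524,102) and (201,393). Next I'll compute positions from these.

```bash
python3 - <<'E'
from h import *
np.set_printoptions(precision=4,suppress=True)
d=load('top0')
A=lambda l:np.array(l,float)/5+[255,170]
B=lambda l:(np.array(l,float)-[400,0])/4+[395,120]
C=lambda l:np.array(l,float)/5+[100,150]
cw=onz(d,A([(189,53),(42,373),(180,438)]),.03);pt=onz(d,A([(187,232)]),.095);pl=onz(d,A([(347,97),(187,450)]),.089)
print('caddy wall',cw,np.linalg.norm(cw[0]-cw[1]),np.linalg.norm(cw[2]-cw[1]),'post',pt,'plate',pl,np.linalg.norm(pl[0]-pl[1]))
for a,b in((cw[0],cw[1]),(pl[0],pl[1])):
    v=b-a; print('yaw x axis',np.degrees(np.arctan2(v[1],v[0]))+90, 'y dir',np.degrees(np.arctan2(*(a-b)[[1,0]])))
h=onz(d,B([(513,152),(514,347)]),.155);pe=onz(d,B([(547,38),(552,465)]),.175)
print('heads',h,np.linalg.norm(h[0]-h[1]),'panel',pe,np.linalg.norm(pe[0]-pe[1]))
for n,t,b in(('A',[(495,40),(613,75),(577,195),(457,160)],[(495,70),(568,92),(553,135),(481,112)]),('B',[(150,352),(275,315),(310,437),(185,477)],[(155,380),(237,360),(246,405),(168,427)])):
    T=onz(d,C(t),.1);b=onz(d,C(b),.148); e=T[1]-T[0];f=b[1]-b[0]
    print(n,'tin',T.mean(0),[np.linalg.norm(T[i]-T[i-1]) for i in range(4)],np.degrees(np.arctan2(e[1],e[0])),'bung',b.mean(0),[np.linalg.norm(b[i]-b[i-1]) for i in range(4)],np.degrees(np.arctan2(f[1],f[0])))
print(R.from_rotvec(state()['tool_rot']).as_matrix())
E
```

```text
caddy wall [[ 0.5684 -0.0609  0.03  ]
 [ 0.3924  0.0262  0.03  ]
 [ 0.356  -0.0481  0.03  ]] 0.1963030978504419 0.08272738053082918 post [[ 0.4642 -0.0495  0.095 ]] plate [[ 0.5337 -0.1367  0.089 ]
 [ 0.3531 -0.0459  0.089 ]] 0.20216495916404986
yaw x axis 243.6504742991035 y dir -26.349525700896486
yaw x axis 243.29941418385138 y dir -26.700585816148628
heads [[ 0.5976 -0.3692  0.155 ]
 [ 0.4777 -0.3593  0.155 ]] 0.12032193522780371 panel [[ 0.6633 -0.3859  0.175 ]
 [ 0.407  -0.3656  0.175 ]] 0.25706266402939304
A tin [0.5814 0.171  0.1   ] [np.float64(0.06691610609571327), np.float64(0.06554236177412615), np.float64(0.06641062137955979), np.float64(0.06593489290952569)] -108.04123472055346 bung [0.5804 0.1702 0.148 ] [np.float64(0.0223521929785058), np.float64(0.03846336937910996), np.float64(0.022939296979683402), np.float64(0.03802133430770487)] -108.24916698617075
B tin [0.4398 0.3286 0.1   ] [np.float64(0.0670899363166408), np.float64(0.06650752828206796), np.float64(0.06582432223517674), np.float64(0.06623164088858748)] -74.6090849859648 bung [0.4395 0.328  0.148 ] [np.float64(0.02394988772130349), np.float64(0.04077833703325991), np.float64(0.022506200887741083), np.float64(0.03894685283329654)] -77.49417066994594
[[-0.9412  0.3379 -0.0004]
 [ 0.3379  0.9412 -0.0013]
 [-0.0001 -0.0014 -1.    ]]
```

```bash
cat > plan.py <<'E'
import sys
from h import *
def plan(x,y,z,yaw_y):
    "yaw_y: wanted world heading of tool y (mod 180), tool down. prints turn vector(10deg) then shift (cm) in the turned tool axes"
    s=state(); M=R.from_rotvec(s['tool_rot'])
    best=None
    for k in (0,180):
        a=np.radians(yaw_y+k); Y=np.array([np.cos(a),np.sin(a),0]);Z=np.array([0,0,-1.]);T=R.from_matrix(np.c_[np.cross(Y,Z),Y,Z])
        r=np.degrees((M.inv()*T).as_rotvec())/10
        if best is None or np.linalg.norm(r)<np.linalg.norm(best[0]): best=(r,T)
    r,T=best; d=T.inv().apply(np.array([x,y,z])-s['eef_pos'])*100
    print('t %.2f pos'%s['clock'],s['eef_pos'].round(4),'turn',r.round(3),'shift',d.round(2),'F',s['ft_force'].round(1),'w %.3f g %.1f'%(s['grip_width'],s['grasp_force']))
if __name__=='__main__': plan(*map(float,sys.argv[1:]))
E
python3 -m handwheel '[{"wz":0.97},{"wz":0.97},{"wz":0.97},{"wz":0.97},{"wz":0.97},{"wz":0.97},{"wz":0.97},{"wz":0.97},{"wz":0.97},{"wz":0.95}]'
python3 plan.py 0.47 -0.03 0.26 -26.5; python3 plan.py 0.51 -0.22 0.28 -26.5
```

```text
t 0.15 pos [0.2112 0.5878 0.2446] turn [-7.000e-03 -5.000e-03 -8.325e+00] shift [ 43.74 -50.73  -1.54] F [ 0.7 -0.7 -0.3] w 0.996 g 0.0
t 0.15 pos [0.2112 0.5878 0.2446] turn [-7.000e-03 -5.000e-03 -8.325e+00] shift [ 58.96 -62.79  -3.54] F [ 0.7 -0.7 -0.3] w 0.996 g 0.0schema error: expected keys dx, dy, dz, wx, wy, wz, gripper
```

```bash

python3 -m handwheel '[{"dx":0,"dy":0,"dz":-0.2,"wx":0,"wy":0,"wz":0.97,"gripper":1},{"dx":0,"dy":0,"dz":-0.2,"wx":0,"wy":0,"wz":0.97,"gripper":1},{"dx":0,"dy":0,"dz":-0.2,"wx":0,"wy":0,"wz":0.97,"gripper":1},{"dx":0,"dy":0,"dz":-0.2,"wx":0,"wy":0,"wz":0.97,"gripper":1},{"dx":0,"dy":0,"dz":-0.2,"wx":0,"wy":0,"wz":0.97,"gripper":1},{"dx":0,"dy":0,"dz":-0.2,"wx":0,"wy":0,"wz":0.97,"gripper":1},{"dx":0,"dy":0,"dz":-0.2,"wx":0,"wy":0,"wz":0.97,"gripper":1},{"dx":0,"dy":0,"dz":-0.2,"wx":0,"wy":0,"wz":0.97,"gripper":1},{"dx":0,"dy":0,"dz":-0.2,"wx":0,"wy":0,"wz":0.97,"gripper":1},{"dx":0,"dy":0,"dz":-0.2,"wx":0,"wy":0,"wz":0.97,"gripper":1}]'
python3 plan.py 0.47 -0.03 0.26 -26.5; python3 plan.py 0.51 -0.22 0.28 -26.5; python3 -c "
from h import *; print(state()['joint_pos'])"
```

```text
clock: 1.4
eef_pos: [0.2111, 0.588, 0.265]
tool_rot: [2.679, 1.64, -0.001]
ft_force: [-0.5, 0.9, -0.4]
grip_width: 1.0
grasp_force: 0.0
t 1.40 pos [0.2111 0.588  0.265 ] turn [ 0.     0.005 -0.057] shift [-43.76  50.74   0.5 ] F [-0.5  0.9 -0.4] w 1.000 g 0.0
t 1.40 pos [0.2111 0.588  0.265 ] turn [ 0.     0.005 -0.057] shift [-58.98  62.8   -1.5 ] F [-0.5  0.9 -0.4] w 1.000 g 0.0
[-1.3846239   0.49522366  0.19753868  1.47207207 -0.10089161  1.18503813
 -1.64462906]
```

```bash

python3 -m handwheel '[{"dx":-3.65,"dy":4.23,"dz":0,"wx":0,"wy":0,"wz":0,"gripper":1},{"dx":-3.65,"dy":4.23,"dz":0,"wx":0,"wy":0,"wz":0,"gripper":1},{"dx":-3.65,"dy":4.23,"dz":0,"wx":0,"wy":0,"wz":0,"gripper":1},{"dx":-3.65,"dy":4.23,"dz":0,"wx":0,"wy":0,"wz":0,"gripper":1},{"dx":-3.65,"dy":4.23,"dz":0,"wx":0,"wy":0,"wz":0,"gripper":1},{"dx":-3.65,"dy":4.23,"dz":0,"wx":0,"wy":0,"wz":0,"gripper":1},{"dx":-3.65,"dy":4.23,"dz":0,"wx":0,"wy":0,"wz":0,"gripper":1},{"dx":-3.65,"dy":4.23,"dz":0,"wx":0,"wy":0,"wz":0,"gripper":1},{"dx":-3.65,"dy":4.23,"dz":0,"wx":0,"wy":0,"wz":0,"gripper":1},{"dx":-3.65,"dy":4.23,"dz":0,"wx":0,"wy":0,"wz":0,"gripper":1}]'
python3 plan.py 0.47 -0.03 0.26 -26.5; python3 plan.py 0.51 -0.22 0.28 -26.5; python3 -c "
from h import *; print(state()['joint_pos'])"
```

```text
clock: 2.65
eef_pos: [0.425, 0.0702, 0.2654]
tool_rot: [-2.675, -1.648, -0.001]
ft_force: [0.8, 0.9, -0.2]
grip_width: 1.005
grasp_force: 0.0
t 2.65 pos [0.425  0.0702 0.2654] turn [ 0.001 -0.003 -0.023] shift [-6.96  8.5   0.54] F [ 0.8  0.9 -0.2] w 1.005 g 0.0
t 2.65 pos [0.425  0.0702 0.2654] turn [ 0.001 -0.003 -0.023] shift [-22.18  20.56  -1.46] F [ 0.8  0.9 -0.2] w 1.005 g 0.0
[-0.58760463  0.20045567  0.45029434  1.94720934 -0.10252788  1.0154202
 -0.55761251]
```

```bash

python3 -m handwheel '[{"dx":-3.5,"dy":4.2,"dz":0.3,"wx":0,"wy":0,"wz":0,"gripper":1},{"dx":-3.4,"dy":4.2,"dz":0.3,"wx":0,"wy":0,"wz":0,"gripper":1},{"dx":0,"dy":0,"dz":0,"wx":0,"wy":0,"wz":0,"gripper":1}]'
python3 -c "
from h import *
grab('wrist','w1')"
python3 -m handwheel '[{"dx":-3.8,"dy":3.0,"dz":-0.5,"wx":0,"wy":0,"wz":0,"gripper":1},{"dx":-3.8,"dy":3.0,"dz":-0.5,"wx":0,"wy":0,"wz":0,"gripper":1},{"dx":-3.8,"dy":3.0,"dz":-0.5,"wx":0,"wy":0,"wz":0,"gripper":1},{"dx":-3.8,"dy":3.0,"dz":-0.5,"wx":0,"wy":0,"wz":0,"gripper":1},{"dx":0,"dy":0,"dz":0,"wx":0,"wy":0,"wz":0,"gripper":1},{"dx":0,"dy":0,"dz":0,"wx":0,"wy":0,"wz":0,"gripper":1}]'
python3 - <<'E'
from h import *
grab('wrist','w2')
cv2.imwrite('pics/w12.png',cv2.resize(np.hstack([cv2.imread('pics/w1.png'),cv2.imread('pics/w2.png')]),(800,300)))
cv2.imwrite('pics/w2b.png',cv2.resize(cv2.imread('pics/w2.png'),(800,600),interpolation=cv2.INTER_CUBIC))
cv2.imwrite('pics/w1b.png',cv2.resize(cv2.imread('pics/w1.png'),(800,600),interpolation=cv2.INTER_CUBIC))
E
```

```text
clock: 3.02
eef_pos: [0.4692, -0.032, 0.2591]
tool_rot: [2.679, 1.636, -0.001]
ft_force: [-0.9, 1.7, -0.2]
grip_width: 0.998
grasp_force: 0.0
clock: 3.82
eef_pos: [0.5074, -0.2153, 0.2789]
tool_rot: [-2.672, -1.648, -0.0]
ft_force: [0.6, 0.5, -0.2]
grip_width: 1.003
grasp_force: 0.0
```

View pics/w2b.png

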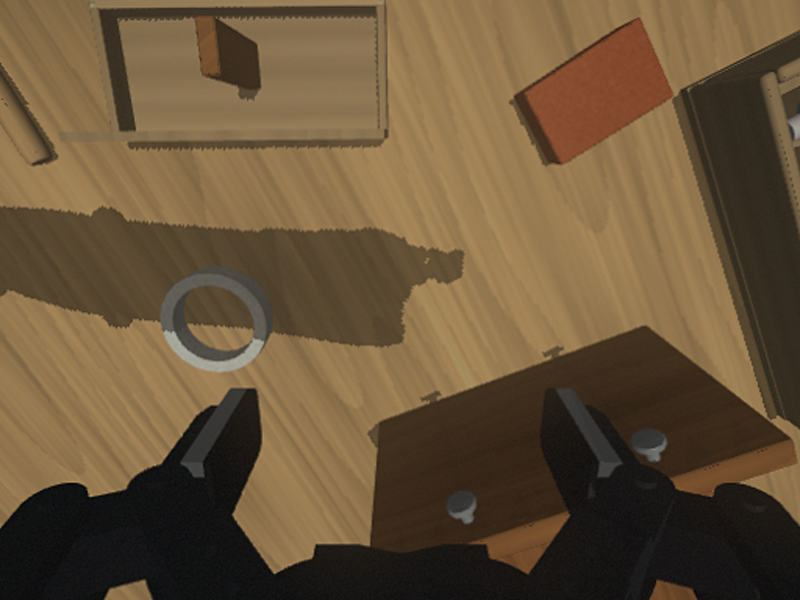

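View pics/w1b.png

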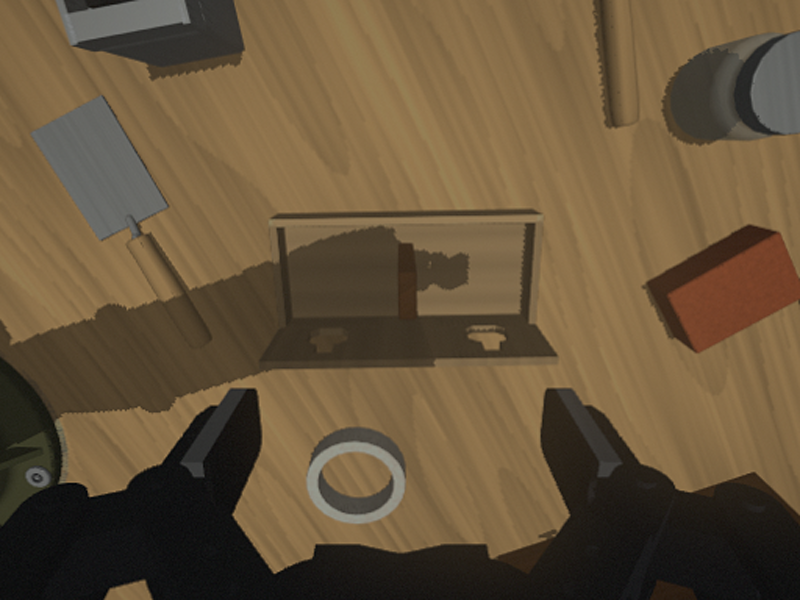

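w1 shows the plate's top edge from (260,362) to (557,356). w2 shows the screw heads at (461,503) and (648,441) and the post top centred at (207,46). I'll cross-check these against the top view.

```bash
python3 - <<'E'
from h import *
np.set_printoptions(precision=4,suppress=True)
k=.64; w1=load('w1');w2=load('w2')
P=lambda d,l,z:onz(d,np.array(l,float)*k,z)
print('plate',P(w1,[(260,364),(557,358)],.089)); 
pl=P(w1,[(260,364),(557,358)],.089);v=pl[1]-pl[0];print(np.linalg.norm(v),np.degrees(np.arctan2(v[1],v[0])))
print('wall front',P(w1,[(271,213),(542,210)],.03))
print('post',P(w2,[(207,46)],.095))
h=P(w2,[(461,501),(648,439)],.155);print('heads',h,np.linalg.norm(h[1]-h[0]))
d=h[1]-h[0];print(np.degrees(np.arctan2(d[1],d[0])))
p=P(w2,[(643,326),(795,440)],.175)[1];print('panel top right front corner-ish',p)
# triangulate with top
t=load('top0')
def tri(d1,u1,d2,u2):
    o1,v1=ray(d1,[u1]);o2,v2=ray(d2,[u2]);A=np.c_[v1[0],-v2[0]];s=np.linalg.lstsq(A,o2-o1,rcond=None)[0];a=o1+s[0]*v1[0];b=o2+s[1]*v2[0];return (a+b)/2,np.linalg.norm(a-b)
print(tri(t,(423.2,206.75),w2,(461*k,501*k)),tri(t,(423.2,158),w2,(648*k,439*k)))
print(tri(t,(292.4,216.4),w2,(207*k,46*k)))
# predicted pixels for caddy pose hypothesis
for yaw in(-116.5,):
    a=np.radians(yaw);c=np.array([.4642,-.0495]);X=np.array([np.cos(a),np.sin(a)]);Y=np.array([-X[1],X[0]])
    pts=[(.052,-.101,.089),(.052,.101,.089),(-.04,-.101,.03),(-.04,.101,.03),(0,0,.095)]
    W=[np.r_[c+p[0]*X+p[1]*Y,p[2]] for p in pts];print(proj(w1,W)/k)
E
python3 plan.py 0.4642 -0.0495 0.16 -26.5
```

```text
plate [[ 0.3566 -0.0483  0.089 ]
 [ 0.5357 -0.1353  0.089 ]]
0.19906912021032727 -25.90879400835866
wall front [[ 0.3989  0.0334  0.03  ]
 [ 0.575  -0.0545  0.03  ]]
post [[ 0.467  -0.0502  0.095 ]]
heads [[ 0.4808 -0.3558  0.155 ]
 [ 0.5996 -0.3648  0.155 ]] 0.11917158182882874
-4.298083918870836
panel top right front corner-ish [ 0.6678 -0.3845  0.175 ]
(array([ 0.4785, -0.3626,  0.1467]), np.float64(0.0004897444839238287)) (array([ 0.601 , -0.3744,  0.1438]), np.float64(0.002026437183052488))
(array([ 0.4652, -0.0494,  0.0904]), np.float64(0.0017529946892046865))
[[254.533  370.829 ]
 [554.1791 367.5952]
 [264.0659 220.0527]
 [540.9607 216.8738]
 [403.6159 299.0355]]
t 3.88 pos [ 0.5075 -0.2149  0.2789] turn [-0.008 -0.007 -0.011] shift [ 12.87 -11.25  11.89] F [ 0.3 -0.4 -0.6] w 1.002 g 0.0
```

```bash

python3 -m handwheel '[{"dx":3.3,"dy":-2.8,"dz":0,"wx":0,"wy":0,"wz":0,"gripper":1},{"dx":3.3,"dy":-2.8,"dz":0,"wx":0,"wy":0,"wz":0,"gripper":1},{"dx":3.3,"dy":-2.8,"dz":2,"wx":0,"wy":0,"wz":0,"gripper":0.7},{"dx":3.1,"dy":-2.8,"dz":4,"wx":0,"wy":0,"wz":0,"gripper":0.7},{"dx":0,"dy":0,"dz":5,"wx":0,"wy":0,"wz":0,"gripper":0.7},{"dx":0,"dy":0,"dz":0.9,"wx":0,"wy":0,"wz":0,"gripper":0.7},{"dx":0,"dy":0,"dz":0,"wx":0,"wy":0,"wz":0,"gripper":0.7},{"dx":0,"dy":0,"dz":0,"wx":0,"wy":0,"wz":0,"gripper":0.7}]'
python3 plan.py 0.4655 -0.0485 0.07 -26.2
python3 - <<'E'
from h import *
grab('wrist','w3')
cv2.imwrite('pics/w3b.png',cv2.resize(cv2.imread('pics/w3.png'),(800,600),interpolation=cv2.INTER_CUBIC))
E
```

```text
clock: 4.88
eef_pos: [0.4669, -0.0513, 0.1618]
tool_rot: [2.674, 1.646, 0.003]
ft_force: [0.1, 0.1, -0.1]
grip_width: 0.701
grasp_force: 0.0
t 4.88 pos [ 0.4669 -0.0513  0.1618] turn [ 0.014 -0.006 -0.059] shift [ 0.19 -0.25  9.18] F [ 0.1  0.1 -0.1] w 0.701 g 0.0
```

View pics/w3b.png

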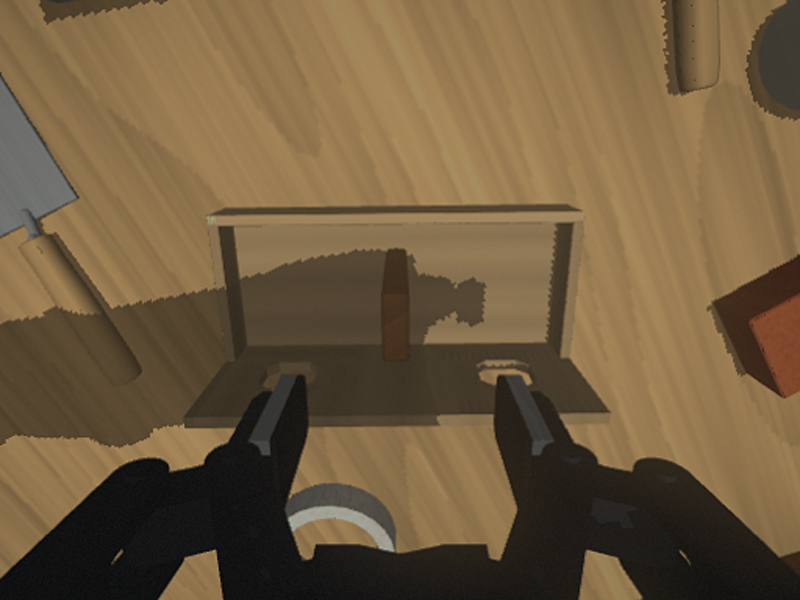

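Post top is at (383..410, 293..360), centre (396,326); the plate edge runs (185,424)–(610,412).

```bash
python3 - <<'E'
from h import *
np.set_printoptions(precision=4,suppress=True)
w=load('w3');k=.64
print(onz(w,np.array([(396.3,326.5),(395.5,293),(396.5,360)])*k,.095))
p=onz(w,np.array([(185,426),(610,413)])*k,.089);v=p[1]-p[0];print(p,np.linalg.norm(v),np.degrees(np.arctan2(v[1],v[0])))
p=onz(w,np.array([(208,217),(583,211)])*k,.03);v=p[1]-p[0];print(p,np.linalg.norm(v),np.degrees(np.arctan2(v[1],v[0])))
E
python3 plan.py 0.467 -0.0485 0.07 -26.1
```

```text
[[ 0.4679 -0.0485  0.095 ]
 [ 0.4744 -0.035   0.095 ]
 [ 0.4609 -0.0626  0.095 ]]
[[ 0.3549 -0.0507  0.089 ]
 [ 0.5365 -0.1348  0.089 ]] 0.2001147117927725 -24.845916329090123
[[ 0.3951  0.0291  0.03  ]
 [ 0.5737 -0.0576  0.03  ]] 0.19852742059057762 -25.877436950970957
t 4.92 pos [ 0.4669 -0.0513  0.1618] turn [ 0.015 -0.007 -0.07 ] shift [ 0.26 -0.11  9.18] F [-0.9  0.5 -0.4] w 0.697 g 0.0
```

```bash

python3 -m handwheel '[{"dx":0.25,"dy":-0.1,"dz":0,"wx":0,"wy":0,"wz":-0.09,"gripper":0.7},{"dx":0,"dy":0,"dz":3,"wx":0,"wy":0,"wz":0,"gripper":0.7},{"dx":0,"dy":0,"dz":3,"wx":0,"wy":0,"wz":0,"gripper":0.7},{"dx":0,"dy":0,"dz":2,"wx":0,"wy":0,"wz":0,"gripper":0.7},{"dx":0,"dy":0,"dz":1.2,"wx":0,"wy":0,"wz":0,"gripper":0.7},{"dx":0,"dy":0,"dz":0,"wx":0,"wy":0,"wz":0,"gripper":0.4},{"dx":0,"dy":0,"dz":0,"wx":0,"wy":0,"wz":0,"gripper":0.2},{"dx":0,"dy":0,"dz":0,"wx":0,"wy":0,"wz":0,"gripper":0},{"dx":0,"dy":0,"dz":0,"wx":0,"wy":0,"wz":0,"gripper":0},{"dx":0,"dy":0,"dz":0,"wx":0,"wy":0,"wz":0,"gripper":0}]' 80
python3 -m handwheel '[{"dx":0,"dy":0,"dz":0,"wx":0,"wy":0,"wz":0,"gripper":0},{"dx":0,"dy":0,"dz":0,"wx":0,"wy":0,"wz":0,"gripper":0},{"dx":0,"dy":0,"dz":-1,"wx":0,"wy":0,"wz":0,"gripper":0},{"dx":0,"dy":0,"dz":-1,"wx":0,"wy":0,"wz":0,"gripper":0},{"dx":0,"dy":0,"dz":0,"wx":0,"wy":0,"wz":0,"gripper":0}]' 80
```

```text
clock: 6.18
eef_pos: [0.4666, -0.0481, 0.0692]
tool_rot: [2.662, 1.668, 0.002]
ft_force: [-1.4, 0.1, 6.5]
grip_width: 0.132
grasp_force: 78.7
clock: 6.8
eef_pos: [0.4666, -0.0482, 0.0892]
tool_rot: [2.661, 1.668, 0.002]
ft_force: [-0.5, 1.0, -3.2]
grip_width: 0.13
grasp_force: 78.2
```

```bash

python3 -m handwheel '[{"dx":0,"dy":0,"dz":-3,"wx":0,"wy":0,"wz":0,"gripper":0},{"dx":0,"dy":0,"dz":-3,"wx":0,"wy":0,"wz":0,"gripper":0},{"dx":0,"dy":0,"dz":-3,"wx":0,"wy":0,"wz":0,"gripper":0},{"dx":0,"dy":0,"dz":-2,"wx":0,"wy":0,"wz":0,"gripper":0},{"dx":0,"dy":0,"dz":0,"wx":0,"wy":0,"wz":-0.7,"gripper":0},{"dx":0,"dy":0,"dz":0,"wx":0,"wy":0,"wz":-0.7,"gripper":0},{"dx":0,"dy":0,"dz":0,"wx":0,"wy":0,"wz":-0.7,"gripper":0},{"dx":0,"dy":0,"dz":0,"wx":0,"wy":0,"wz":0,"gripper":0},{"dx":0,"dy":0,"dz":0,"wx":0,"wy":0,"wz":0,"gripper":0}]'
python3 plan.py 0.545 -0.275 0.2 -4.5

```

```text
clock: 7.92
eef_pos: [0.4659, -0.0482, 0.1982]
tool_rot: [-2.316, -2.122, 0.0]
ft_force: [0.3, -0.9, -4.7]
grip_width: 0.133
grasp_force: 78.7
t 7.92 pos [ 0.4659 -0.0482  0.1982] turn [-0.002 -0.    -0.052] shift [-21.99   9.67  -0.18] F [ 0.3 -0.9 -4.7] w 0.133 g 78.7
```

```bash

python3 -m handwheel '[{"dx":-3,"dy":1.3,"dz":0,"wx":0,"wy":0,"wz":-0.05,"gripper":0},{"dx":-4,"dy":1.8,"dz":0,"wx":0,"wy":0,"wz":0,"gripper":0},{"dx":-4,"dy":1.8,"dz":0,"wx":0,"wy":0,"wz":0,"gripper":0},{"dx":-4,"dy":1.8,"dz":0,"wx":0,"wy":0,"wz":0,"gripper":0},{"dx":-4,"dy":1.7,"dz":0,"wx":0,"wy":0,"wz":0,"gripper":0},{"dx":-3,"dy":1.3,"dz":0,"wx":0,"wy":0,"wz":0,"gripper":0},{"dx":0,"dy":0,"dz":0,"wx":0,"wy":0,"wz":0,"gripper":0},{"dx":0,"dy":0,"dz":0,"wx":0,"wy":0,"wz":0,"gripper":0}]'
python3 plan.py 0.545 -0.275 0.2 -4.5
python3 - <<'E'
from h import *
grab('wrist','w4'); grab('top','top4')
cv2.imwrite('pics/w4b.png',cv2.resize(cv2.imread('pics/w4.png'),(800,600),interpolation=cv2.INTER_CUBIC))
E
```

```text
clock: 8.93
eef_pos: [0.5456, -0.2741, 0.1977]
tool_rot: [-2.304, -2.133, 0.0]
ft_force: [-0.2, 0.1, -3.9]
grip_width: 0.13
grasp_force: 78.7
t 8.93 pos [ 0.5456 -0.2741  0.1977] turn [-0.007 -0.006  0.01 ] shift [-0.1  -0.05 -0.23] F [-0.2  0.1 -3.9] w 0.130 g 78.7
```

View pics/w4b.png

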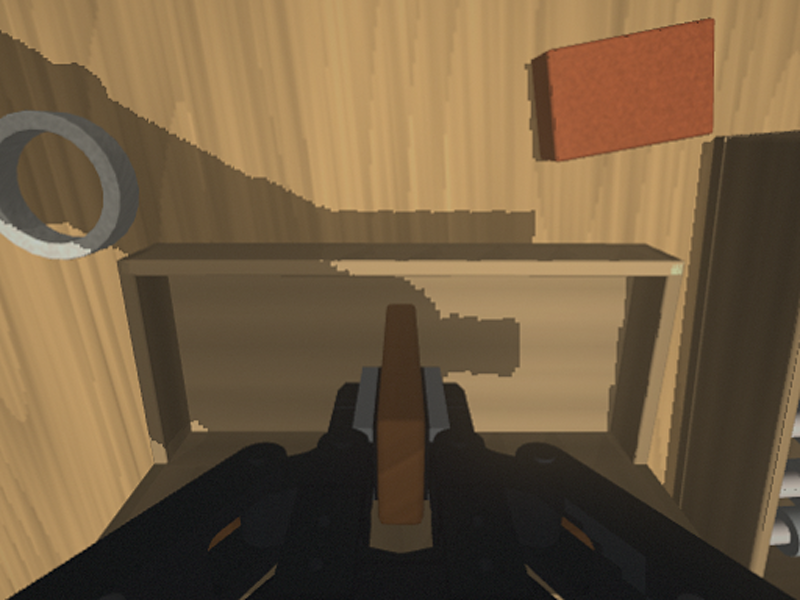

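The caddy sits level in the grip: front wall top corners at (120,262) and (682,262), post top from v=420 to 523. Next, the top view, to get the plate relative to the screws.

```bash
python3 - <<'E'
from h import *
np.set_printoptions(precision=4,suppress=True)
w=load('w4');k=.64; s=w['s_pos']; T=R.from_rotvec(w['s_rot'])
zu=s[2]-.0692
for uv,z in(((120,262),.03),((682,262),.03),((403,420),.095),((402,523),.095)):
    P=onz(w,[np.array(uv)*k],zu+z)[0]; print(uv,P,T.inv().apply(P-s))
im=cv2.imread('pics/top4.png')[110:250,340:450];print(cv2.imwrite('pics/t4.png',cv2.resize(im,None,fx=4,fy=4,interpolation=cv2.INTER_CUBIC)))
E
```

```text
(120, 262) [ 0.4515 -0.229   0.1585] [ 0.0377 -0.0972  0.0394]
(682, 262) [ 0.6484 -0.244   0.1585] [0.0378 0.1003 0.0391]
(403, 420) [ 0.5488 -0.2588  0.2235] [ 0.0155  0.002  -0.0258]
(402, 523) [ 0.5462 -0.2893  0.2235] [-0.0151  0.0018 -0.0258]
True
```

View pics/t4.png

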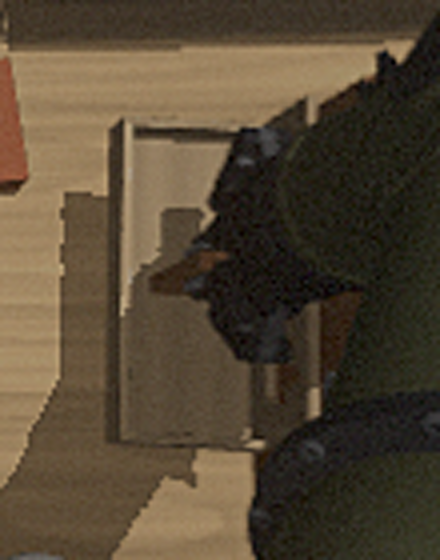

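```bash

python3 -m handwheel '[{"dx":-1,"dy":0.09,"dz":1,"wx":0,"wy":0,"wz":0,"gripper":0},{"dx":-1,"dy":0,"dz":0.93,"wx":0,"wy":0,"wz":0,"gripper":0},{"dx":-0.8,"dy":0,"dz":0,"wx":0,"wy":0,"wz":0,"gripper":0},{"dx":0,"dy":0,"dz":0,"wx":0,"wy":0,"wz":0,"gripper":0}]'
python3 plan.py 0.5428 -0.3207 0.1783 -4.5
python3 -m handwheel '[{"dx":-0.3,"dy":0,"dz":0,"wx":0,"wy":0,"wz":0,"gripper":0},{"dx":-0.3,"dy":0,"dz":0,"wx":0,"wy":0,"wz":0,"gripper":0},{"dx":0,"dy":0,"dz":0,"wx":0,"wy":0,"wz":0,"gripper":0}]'
```

```text
clock: 9.52
eef_pos: [0.5441, -0.3044, 0.1789]
tool_rot: [2.306, 2.133, -0.001]
ft_force: [1.1, -0.2, -3.2]
grip_width: 0.134
grasp_force: 78.8
t 9.53 pos [ 0.5441 -0.3044  0.1789] turn [-0.002  0.004  0.003] shift [-1.64 -0.    0.06] F [ 1.1 -0.2 -3.2] w 0.134 g 78.8
clock: 9.9
eef_pos: [0.5441, -0.3092, 0.1792]
tool_rot: [2.304, 2.135, -0.0]
ft_force: [-0.1, 0.2, -4.0]
grip_width: 0.129
grasp_force: 78.8
```

```bash

python3 -m handwheel '[{"dx":-0.2,"dy":0,"dz":0,"wx":0,"wy":0,"wz":0,"gripper":0},{"dx":-0.2,"dy":0,"dz":0,"wx":0,"wy":0,"wz":0,"gripper":0},{"dx":0,"dy":0,"dz":0,"wx":0,"wy":0,"wz":0,"gripper":0}]'
python3 -m handwheel '[{"dx":-0.2,"dy":0,"dz":0,"wx":0,"wy":0,"wz":0,"gripper":0},{"dx":-0.2,"dy":0,"dz":0,"wx":0,"wy":0,"wz":0,"gripper":0},{"dx":0,"dy":0,"dz":0,"wx":0,"wy":0,"wz":0,"gripper":0}]'
python3 plan.py 0.5428 -0.3207 0.1783 -4.5
```

```text
clock: 10.28
eef_pos: [0.5438, -0.3132, 0.179]
tool_rot: [2.304, 2.135, -0.0]
ft_force: [-0.1, 0.5, -3.7]
grip_width: 0.132
grasp_force: 78.8
clock: 10.65
eef_pos: [0.5434, -0.3172, 0.179]
tool_rot: [2.305, 2.135, -0.0]
ft_force: [-0.5, 0.2, -4.3]
grip_width: 0.129
grasp_force: 78.8
t 10.65 pos [ 0.5434 -0.3172  0.179 ] turn [-0.     0.001  0.012] shift [-0.35 -0.03  0.07] F [-0.5  0.2 -4.3] w 0.129 g 78.8
```

```bash

python3 -m handwheel '[{"dx":-0.2,"dy":0,"dz":0,"wx":0,"wy":0,"wz":0,"gripper":0},{"dx":-0.1,"dy":0,"dz":0,"wx":0,"wy":0,"wz":0,"gripper":0},{"dx":0,"dy":0,"dz":0,"wx":0,"wy":0,"wz":0,"gripper":0}]'
python3 -m handwheel '[{"dx":-0.2,"dy":0,"dz":0,"wx":0,"wy":0,"wz":0,"gripper":0},{"dx":0,"dy":0,"dz":0,"wx":0,"wy":0,"wz":0,"gripper":0}]'
python3 -m handwheel '[{"dx":-0.1,"dy":0,"dz":0,"wx":0,"wy":0,"wz":0,"gripper":0},{"dx":0,"dy":0,"dz":0,"wx":0,"wy":0,"wz":0,"gripper":0}]'
python3 plan.py 0.5428 -0.3207 0.1783 -4.5
```

```text
clock: 11.02
eef_pos: [0.5432, -0.3201, 0.179]
tool_rot: [2.304, 2.135, -0.0]
ft_force: [0.0, 0.5, -4.3]
grip_width: 0.128
grasp_force: 78.8
clock: 11.28
eef_pos: [0.5432, -0.3213, 0.1789]
tool_rot: [-2.303, -2.136, -0.001]
ft_force: [-0.2, 1.6, -3.2]
grip_width: 0.127
grasp_force: 78.9
clock: 11.52
eef_pos: [0.5431, -0.3216, 0.1789]
tool_rot: [-2.302, -2.136, -0.001]
ft_force: [-0.7, 4.3, -2.0]
grip_width: 0.131
grasp_force: 79.3
t 11.53 pos [ 0.5431 -0.3216  0.1789] turn [-0.004 -0.011  0.021] shift [ 0.09 -0.03  0.06] F [-0.7  4.3 -2. ] w 0.131 g 79.3
```

```bash

python3 -m handwheel '[{"dx":0.2,"dy":0,"dz":0,"wx":0,"wy":0,"wz":0,"gripper":0},{"dx":0,"dy":0,"dz":0.3,"wx":0,"wy":0,"wz":0,"gripper":0},{"dx":0,"dy":0,"dz":0.3,"wx":0,"wy":0,"wz":0,"gripper":0},{"dx":0,"dy":0,"dz":0.2,"wx":0,"wy":0,"wz":0,"gripper":0},{"dx":0,"dy":0,"dz":0,"wx":0,"wy":0,"wz":0,"gripper":0}]'
python3 -m handwheel '[{"dx":0,"dy":0,"dz":0.2,"wx":0,"wy":0,"wz":0,"gripper":0},{"dx":0,"dy":0,"dz":0.2,"wx":0,"wy":0,"wz":0,"gripper":0},{"dx":0,"dy":0,"dz":0.2,"wx":0,"wy":0,"wz":0,"gripper":0},{"dx":0,"dy":0,"dz":0,"wx":0,"wy":0,"wz":0,"gripper":0}]'
python3 plan.py 0.5428 -0.3207 0.1522 -4.5
```

```text
clock: 12.15
eef_pos: [0.543, -0.321, 0.1706]
tool_rot: [-2.304, -2.135, 0.001]
ft_force: [0.0, 0.9, -4.4]
grip_width: 0.129
grasp_force: 78.7
clock: 12.65
eef_pos: [0.543, -0.321, 0.1647]
tool_rot: [-2.304, -2.135, 0.001]
ft_force: [0.3, -0.2, -3.3]
grip_width: 0.126
grasp_force: 78.8
t 12.65 pos [ 0.543  -0.321   0.1647] turn [-0.003  0.     0.014] shift [ 0.03 -0.03  1.25] F [ 0.3 -0.2 -3.3] w 0.126 g 78.8
```

```bash

python3 -m handwheel '[{"dx":0,"dy":0,"dz":0.2,"wx":0,"wy":0,"wz":0,"gripper":0},{"dx":0,"dy":0,"dz":0.2,"wx":0,"wy":0,"wz":0,"gripper":0},{"dx":0,"dy":0,"dz":0.2,"wx":0,"wy":0,"wz":0,"gripper":0},{"dx":0,"dy":0,"dz":0.2,"wx":0,"wy":0,"wz":0,"gripper":0},{"dx":0,"dy":0,"dz":0.2,"wx":0,"wy":0,"wz":0,"gripper":0},{"dx":0,"dy":0,"dz":0,"wx":0,"wy":0,"wz":0,"gripper":0}]'
python3 -m handwheel '[{"dx":0,"dy":0,"dz":0.2,"wx":0,"wy":0,"wz":0,"gripper":0},{"dx":0,"dy":0,"dz":0,"wx":0,"wy":0,"wz":0,"gripper":0}]'
python3 -m handwheel '[{"dx":0,"dy":0,"dz":0.1,"wx":0,"wy":0,"wz":0,"gripper":0},{"dx":0,"dy":0,"dz":0,"wx":0,"wy":0,"wz":0,"gripper":0}]'
python3 plan.py 0.5428 -0.3207 0.1522 -4.5
```

```text
clock: 13.4
eef_pos: [0.5431, -0.3208, 0.1548]
tool_rot: [-2.304, -2.135, 0.0]
ft_force: [0.3, 0.3, -4.1]
grip_width: 0.129
grasp_force: 78.8
clock: 13.65
eef_pos: [0.5432, -0.3208, 0.1528]
tool_rot: [-2.304, -2.135, 0.0]
ft_force: [-1.3, -0.0, -3.7]
grip_width: 0.131
grasp_force: 78.8
clock: 13.9
eef_pos: [0.5433, -0.321, 0.1522]
tool_rot: [2.304, 2.135, 0.0]
ft_force: [0.3, -0.1, -2.8]
grip_width: 0.128
grasp_force: 79.0
t 13.90 pos [ 0.5433 -0.321   0.1522] turn [0.001 0.001 0.015] shift [ 0.03 -0.05  0.  ] F [ 0.3 -0.1 -2.8] w 0.128 g 79.0
```

```bash

python3 -m handwheel '[{"dx":0,"dy":0,"dz":0.1,"wx":0,"wy":0,"wz":0,"gripper":0},{"dx":0,"dy":0,"dz":0,"wx":0,"wy":0,"wz":0,"gripper":0},{"dx":0,"dy":0,"dz":0,"wx":0,"wy":0,"wz":0,"gripper":0}]'
python3 -m handwheel '[{"dx":0,"dy":0,"dz":0.1,"wx":0,"wy":0,"wz":0,"gripper":0},{"dx":0,"dy":0,"dz":0,"wx":0,"wy":0,"wz":0,"gripper":0},{"dx":0,"dy":0,"dz":0,"wx":0,"wy":0,"wz":0,"gripper":0}]'
python3 plan.py 0.5428 -0.3207 0.1522 -4.5
```

```text
clock: 14.28
eef_pos: [0.5433, -0.321, 0.1519]
tool_rot: [2.303, 2.135, 0.001]
ft_force: [-2.2, 3.0, 5.6]
grip_width: 0.127
grasp_force: 80.0
clock: 14.65
eef_pos: [0.5433, -0.3209, 0.1517]
tool_rot: [2.303, 2.135, 0.001]
ft_force: [-4.3, 4.0, 11.3]
grip_width: 0.128
grasp_force: 81.1
t 14.65 pos [ 0.5433 -0.3209  0.1517] turn [0.007 0.001 0.016] shift [ 0.02 -0.05 -0.05] F [-4.3  4.  11.3] w 0.128 g 81.1
```

```bash

python3 -m handwheel '[{"dx":0,"dy":0,"dz":-0.1,"wx":0,"wy":0,"wz":0,"gripper":0},{"dx":0,"dy":0,"dz":0,"wx":0,"wy":0,"wz":0,"gripper":0.15},{"dx":0,"dy":0,"dz":0,"wx":0,"wy":0,"wz":0,"gripper":0.3},{"dx":0,"dy":0,"dz":0,"wx":0,"wy":0,"wz":0,"gripper":0.45},{"dx":0,"dy":0,"dz":0,"wx":0,"wy":0,"wz":0,"gripper":0.5},{"dx":0,"dy":0,"dz":-2,"wx":0,"wy":0,"wz":0,"gripper":0.5},{"dx":0,"dy":0,"dz":-4,"wx":0,"wy":0,"wz":0,"gripper":0.5},{"dx":0,"dy":0,"dz":-4,"wx":0,"wy":0,"wz":0,"gripper":0.5},{"dx":2,"dy":-2,"dz":-3,"wx":0,"wy":0,"wz":0,"gripper":0.5},{"dx":4,"dy":-2,"dz":-1,"wx":0,"wy":0,"wz":0,"gripper":0.7}]'
python3 -m handwheel '[{"dx":5,"dy":-1,"dz":0,"wx":0,"wy":0,"wz":0,"gripper":0.8},{"dx":5,"dy":-1,"dz":0,"wx":0,"wy":0,"wz":0,"gripper":0.8},{"dx":0,"dy":0,"dz":0,"wx":0,"wy":0,"wz":0,"gripper":0.8}]'
python3 plan.py 0.58 0.17 0.26 -18
python3 - <<'E'
from h import *
grab('wrist','w5'); grab('side','s5');grab('top','t5')
k=cv2.imread
o=np.hstack([cv2.resize(k('pics/w5.png'),(400,300)),cv2.resize(k('pics/t5.png')[110:260,300:500],(400,300))])
cv2.imwrite('pics/o5.png',o)
E
```

```text
clock: 15.9
eef_pos: [0.5076, -0.2596, 0.2929]
tool_rot: [2.305, 2.129, 0.0]
ft_force: [-0.1, 0.7, -0.1]
grip_width: 0.695
grasp_force: 0.0
clock: 16.27
eef_pos: [0.4958, -0.1523, 0.2911]
tool_rot: [-2.296, -2.142, -0.003]
ft_force: [-0.1, -0.4, 0.2]
grip_width: 0.801
grasp_force: 0.0
t 16.27 pos [ 0.4958 -0.1523  0.2911] turn [-1.000e-03 -1.400e-02  1.403e+00] shift [33.25 -1.95  3.11] F [-0.1 -0.4  0.2] w 0.801 g 0.0
```

View pics/o5.png

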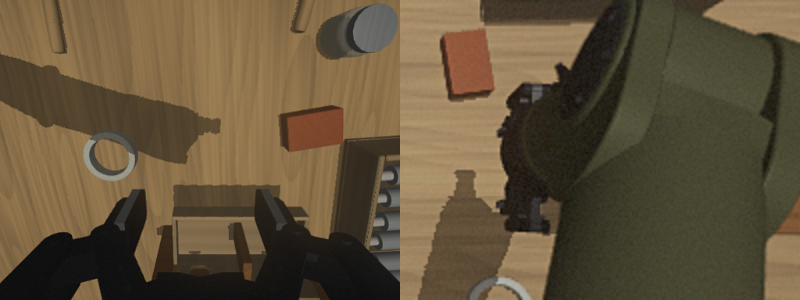

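```bash
python3 - <<'E'
from h import *
np.set_printoptions(precision=4,suppress=True)
for f,px in(('w4',[(366,368),(437,368)]),('w3',[(306,377),(498,377)]),('w1',[(235,390),(570,390)])):
    w=load(f);T=w['tool_from_camera']; w['pose']=T
    o,v=ray(w,np.array(px)*.64)
    print(f,o+v*((.011-o[0])/v[:,0])[:,None])
E
python3 -m handwheel '[{"dx":4,"dy":0,"dz":0,"wx":0,"wy":0,"wz":0.7,"gripper":0.8},{"dx":5,"dy":0,"dz":0,"wx":0,"wy":0,"wz":0.7,"gripper":0.8},{"dx":5,"dy":0,"dz":0,"wx":0,"wy":0,"wz":0,"gripper":0.8},{"dx":5,"dy":0,"dz":0,"wx":0,"wy":0,"wz":0,"gripper":0.8},{"dx":5,"dy":0,"dz":0,"wx":0,"wy":0,"wz":0,"gripper":0.8},{"dx":5,"dy":0,"dz":0,"wx":0,"wy":0,"wz":0,"gripper":0.8},{"dx":0,"dy":0,"dz":0,"wx":0,"wy":0,"wz":0,"gripper":0.8},{"dx":0,"dy":0,"dz":0,"wx":0,"wy":0,"wz":0,"gripper":0.8}]'
python3 plan.py 0.583 0.1715 0.21 -18.1
python3 - <<'E'
from h import *
grab('wrist','w6'); grab('top','t6')
E
```

```text
w4 [[ 0.011  -0.0093  0.0105]
 [ 0.011   0.0128  0.0106]]
w3 [[ 0.011  -0.0273  0.0055]
 [ 0.011   0.0308  0.0056]]
w1 [[ 0.011  -0.0463 -0.0024]
 [ 0.011   0.0501 -0.0024]]
clock: 17.42
eef_pos: [0.5719, 0.1199, 0.2906]
tool_rot: [2.548, 1.835, -0.002]
ft_force: [-0.3, -0.0, 0.1]
grip_width: 0.803
grasp_force: 0.0
t 17.43 pos [0.5719 0.1199 0.2906] turn [ 0.001  0.01  -0.038] shift [ 5.25 -0.55  8.06] F [-0.3 -0.   0.1] w 0.803 g 0.0
```

```bash
python3 - <<'E'
from h import *
k=cv2.imread
a=cv2.resize(k('pics/w6.png'),(512,384));b=cv2.resize(k('pics/t6.png')[110:250,365:470],(288,384),interpolation=cv2.INTER_CUBIC)
cv2.imwrite('pics/o6.png',np.hstack([a,b]))
E
```

```text
(no output)
```

View pics/o6.png

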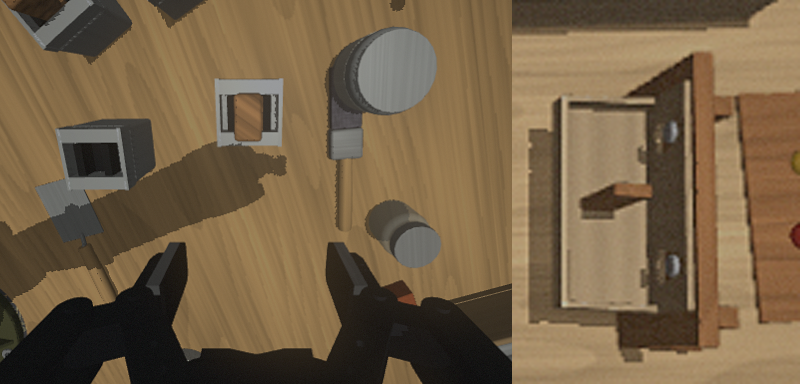

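The right half shows the caddy home, with both screw heads over the slots. In the left half, bung A's top is at (236..262, 93..139), and the paint can is well clear of the fingers.

```bash
python3 - <<'E'
from h import *
np.set_printoptions(precision=4,suppress=True)
w=load('w6'); b=onz(w,[(249,116.5),(249,93),(249,139)],.148); t=onz(w,[(217,79),(283,79),(283,146),(216,147)],.1)
print(b,t.mean(0),np.linalg.norm(t[1]-t[0]),t); e=t[1]-t[0];print(np.degrees(np.arctan2(e[1],e[0])))
T=R.from_rotvec(w['s_rot']); print('unbias',T.apply([0,-.0018,0]))
E
python3 plan.py 0.583 0.1715 0.21 -18.1
```

```text
[[0.5851 0.1744 0.148 ]
 [0.5913 0.1924 0.148 ]
 [0.579  0.1565 0.148 ]] [0.5843 0.1728 0.1   ] 0.06324811135014918 [[0.565  0.2136 0.1   ]
 [0.625  0.1935 0.1   ]
 [0.6062 0.1316 0.1   ]
 [0.5408 0.1523 0.1   ]]
-18.464644314321703
unbias [-0.0017  0.0006 -0.    ]
t 17.52 pos [0.5717 0.1194 0.2911] turn [ 0.003  0.006 -0.045] shift [ 5.3  -0.54  8.11] F [0.5 0.6 0.1] w 0.801 g 0.0
```

```bash

python3 -m handwheel '[{"dx":2.7,"dy":-0.3,"dz":0,"wx":0,"wy":0,"wz":-0.05,"gripper":0.7},{"dx":2.7,"dy":-0.25,"dz":2,"wx":0,"wy":0,"wz":0,"gripper":0.7},{"dx":0,"dy":0,"dz":4,"wx":0,"wy":0,"wz":0,"gripper":0.7},{"dx":0,"dy":0,"dz":4,"wx":0,"wy":0,"wz":0,"gripper":0.7},{"dx":0,"dy":0,"dz":3,"wx":0,"wy":0,"wz":0,"gripper":0.7},{"dx":0,"dy":0,"dz":2,"wx":0,"wy":0,"wz":0,"gripper":0.7},{"dx":0,"dy":0,"dz":1.5,"wx":0,"wy":0,"wz":0,"gripper":0.7},{"dx":0,"dy":0,"dz":0,"wx":0,"wy":0,"wz":0,"gripper":0.7},{"dx":0,"dy":0,"dz":0,"wx":0,"wy":0,"wz":0,"gripper":0.7}]'
python3 plan.py 0.583 0.173 0.122 -18.3
```

```text
clock: 18.65
eef_pos: [0.5834, 0.1753, 0.1264]
tool_rot: [2.539, 1.85, 0.001]
ft_force: [0.5, 0.9, 1.1]
grip_width: 0.702
grasp_force: 0.0
t 18.65 pos [0.5834 0.1753 0.1264] turn [ 0.004 -0.003  0.045] shift [-0.23  0.04  0.44] F [0.5 0.9 1.1] w 0.702 g 0.0
```

Move down slightly and close firmly.

```bash

python3 -m handwheel '[{"dx":-0.2,"dy":0,"dz":0.4,"wx":0,"wy":0,"wz":0.04,"gripper":0.6},{"dx":0,"dy":0,"dz":0,"wx":0,"wy":0,"wz":0,"gripper":0.45},{"dx":0,"dy":0,"dz":0,"wx":0,"wy":0,"wz":0,"gripper":0.3},{"dx":0,"dy":0,"dz":0,"wx":0,"wy":0,"wz":0,"gripper":0.15},{"dx":0,"dy":0,"dz":0,"wx":0,"wy":0,"wz":0,"gripper":0.1},{"dx":0,"dy":0,"dz":0,"wx":0,"wy":0,"wz":0,"gripper":0.1},{"dx":0,"dy":0,"dz":0,"wx":0,"wy":0,"wz":0,"gripper":0.1}]' 90
python3 plan.py 0.583 0.173 0.122 -18.3
```

```text
clock: 19.52
eef_pos: [0.5821, 0.1732, 0.1225]
tool_rot: [-2.545, -1.841, -0.0]
ft_force: [-3.6, 0.1, 5.6]
grip_width: 0.27
grasp_force: 89.7
t 19.52 pos [0.5821 0.1732 0.1225] turn [-0.002 -0.002  0.004] shift [0.01 0.09 0.05] F [-3.6  0.1  5.6] w 0.270 g 89.7
```

```bash

python3 -m handwheel '[{"dx":0,"dy":0.115,"dz":0,"wx":0.2,"wy":0,"wz":0,"gripper":0.1},{"dx":0,"dy":0.115,"dz":0,"wx":0.2,"wy":0,"wz":0,"gripper":0.1},{"dx":0,"dy":0.115,"dz":-0.03,"wx":0.2,"wy":0,"wz":0,"gripper":0.1},{"dx":0,"dy":0.115,"dz":-0.03,"wx":0.2,"wy":0,"wz":0,"gripper":0.1}]' 100
python3 -m handwheel '[{"dx":0,"dy":-0.115,"dz":-0.04,"wx":-0.2,"wy":0,"wz":0,"gripper":0.1},{"dx":0,"dy":-0.115,"dz":-0.04,"wx":-0.2,"wy":0,"wz":0,"gripper":0.1},{"dx":0,"dy":-0.115,"dz":-0.04,"wx":-0.2,"wy":0,"wz":0,"gripper":0.1},{"dx":0,"dy":-0.115,"dz":-0.04,"wx":-0.2,"wy":0,"wz":0,"gripper":0.1},{"dx":0,"dy":-0.115,"dz":-0.04,"wx":-0.2,"wy":0,"wz":0,"gripper":0.1},{"dx":0,"dy":-0.115,"dz":-0.04,"wx":-0.2,"wy":0,"wz":0,"gripper":0.1},{"dx":0,"dy":-0.115,"dz":-0.04,"wx":-0.2,"wy":0,"wz":0,"gripper":0.1},{"dx":0,"dy":-0.115,"dz":-0.04,"wx":-0.2,"wy":0,"wz":0,"gripper":0.1}]'
python3 plan.py 0.583 0.173 0.122 -18.3
```

```text
clock: 20.02
eef_pos: [0.5868, 0.1717, 0.1237]
tool_rot: [-2.451, -1.773, 0.123]
ft_force: [-6.3, -0.3, 11.4]
grip_width: 0.268
grasp_force: 100.3
clock: 21.02
eef_pos: [0.578, 0.1745, 0.1255]
tool_rot: [2.452, 1.772, 0.124]
ft_force: [2.3, -0.8, -3.0]
grip_width: 0.272
grasp_force: 99.2
t 21.02 pos [0.578  0.1745 0.1255] turn [ 0.803 -0.     0.002] shift [0.01 0.52 0.35] F [ 2.3 -0.8 -3. ] w 0.272 g 99.2
```

```bash

python3 -m handwheel '[{"dx":0,"dy":0.115,"dz":-0.05,"wx":0.2,"wy":0,"wz":0,"gripper":0.1},{"dx":0,"dy":0.115,"dz":-0.05,"wx":0.2,"wy":0,"wz":0,"gripper":0.1},{"dx":0,"dy":0.115,"dz":-0.05,"wx":0.2,"wy":0,"wz":0,"gripper":0.1},{"dx":0,"dy":0.115,"dz":-0.05,"wx":0.2,"wy":0,"wz":0,"gripper":0.1},{"dx":0,"dy":0.115,"dz":-0.05,"wx":0.2,"wy":0,"wz":0,"gripper":0.1},{"dx":0,"dy":0.115,"dz":-0.05,"wx":0.2,"wy":0,"wz":0,"gripper":0.1},{"dx":0,"dy":0.115,"dz":-0.05,"wx":0.2,"wy":0,"wz":0,"gripper":0.1},{"dx":0,"dy":0.115,"dz":-0.05,"wx":0.2,"wy":0,"wz":0,"gripper":0.1}]' 100
python3 -m handwheel '[{"dx":0,"dy":-0.115,"dz":-0.05,"wx":-0.2,"wy":0,"wz":0,"gripper":0.1},{"dx":0,"dy":-0.115,"dz":-0.05,"wx":-0.2,"wy":0,"wz":0,"gripper":0.1},{"dx":0,"dy":-0.115,"dz":-0.05,"wx":-0.2,"wy":0,"wz":0,"gripper":0.1},{"dx":0,"dy":-0.115,"dz":-0.05,"wx":-0.2,"wy":0,"wz":0,"gripper":0.1},{"dx":0,"dy":-0.115,"dz":-0.05,"wx":-0.2,"wy":0,"wz":0,"gripper":0.1},{"dx":0,"dy":-0.115,"dz":-0.05,"wx":-0.2,"wy":0,"wz":0,"gripper":0.1},{"dx":0,"dy":-0.115,"dz":-0.05,"wx":-0.2,"wy":0,"wz":0,"gripper":0.1},{"dx":0,"dy":-0.115,"dz":-0.05,"wx":-0.2,"wy":0,"wz":0,"gripper":0.1}]'
python3 plan.py 0.583 0.173 0.122 -18.3
```

```text
clock: 22.02
eef_pos: [0.587, 0.1715, 0.1293]
tool_rot: [-2.452, -1.773, 0.125]
ft_force: [-1.6, 0.9, -0.8]
grip_width: 0.266
grasp_force: 99.8
clock: 23.02
eef_pos: [0.5774, 0.1746, 0.1329]
tool_rot: [2.452, 1.773, 0.122]
ft_force: [3.5, 0.1, -9.8]
grip_width: 0.265
grasp_force: 99.2
t 23.02 pos [0.5774 0.1746 0.1329] turn [0.796 0.005 0.005] shift [0.02 0.58 1.09] F [ 3.5  0.1 -9.8] w 0.265 g 99.2
```

```bash

python3 -m handwheel '[{"dx":0,"dy":0.115,"dz":-0.05,"wx":0.2,"wy":0,"wz":0,"gripper":0.1},{"dx":0,"dy":0.115,"dz":-0.05,"wx":0.2,"wy":0,"wz":0,"gripper":0.1},{"dx":0,"dy":0.115,"dz":-0.05,"wx":0.2,"wy":0,"wz":0,"gripper":0.1},{"dx":0,"dy":0.115,"dz":-0.05,"wx":0.2,"wy":0,"wz":0,"gripper":0.1},{"dx":0,"dy":0.115,"dz":-0.05,"wx":0.2,"wy":0,"wz":0,"gripper":0.1},{"dx":0,"dy":0.115,"dz":-0.05,"wx":0.2,"wy":0,"wz":0,"gripper":0.1},{"dx":0,"dy":0.115,"dz":-0.05,"wx":0.2,"wy":0,"wz":0,"gripper":0.1},{"dx":0,"dy":0.115,"dz":-0.05,"wx":0.2,"wy":0,"wz":0,"gripper":0.1}]' 100
python3 -m handwheel '[{"dx":0,"dy":-0.115,"dz":-0.05,"wx":-0.2,"wy":0,"wz":0,"gripper":0.1},{"dx":0,"dy":-0.115,"dz":-0.05,"wx":-0.2,"wy":0,"wz":0,"gripper":0.1},{"dx":0,"dy":-0.115,"dz":-0.05,"wx":-0.2,"wy":0,"wz":0,"gripper":0.1},{"dx":0,"dy":-0.115,"dz":-0.05,"wx":-0.2,"wy":0,"wz":0,"gripper":0.1},{"dx":0,"dy":-0.115,"dz":-0.05,"wx":-0.2,"wy":0,"wz":0,"gripper":0.1},{"dx":0,"dy":-0.115,"dz":-0.05,"wx":-0.2,"wy":0,"wz":0,"gripper":0.1},{"dx":0,"dy":-0.115,"dz":-0.05,"wx":-0.2,"wy":0,"wz":0,"gripper":0.1},{"dx":0,"dy":-0.115,"dz":-0.05,"wx":-0.2,"wy":0,"wz":0,"gripper":0.1}]'
python3 -m handwheel '[{"dx":0,"dy":0.115,"dz":-0.06,"wx":0.2,"wy":0,"wz":0,"gripper":0.1},{"dx":0,"dy":0.115,"dz":-0.06,"wx":0.2,"wy":0,"wz":0,"gripper":0.1},{"dx":0,"dy":0.115,"dz":-0.06,"wx":0.2,"wy":0,"wz":0,"gripper":0.1},{"dx":0,"dy":0.115,"dz":-0.06,"wx":0.2,"wy":0,"wz":0,"gripper":0.1}]' 100
python3 plan.py 0.583 0.173 0.24 -18.3
```

```text
clock: 24.02
eef_pos: [0.5873, 0.1714, 0.1369]
tool_rot: [-2.452, -1.773, 0.125]
ft_force: [1.3, 0.1, -7.2]
grip_width: 0.269
grasp_force: 99.8
clock: 25.02
eef_pos: [0.5767, 0.1748, 0.1405]
tool_rot: [2.452, 1.774, 0.12]
ft_force: [0.8, 1.0, -9.8]
grip_width: 0.271
grasp_force: 99.9
clock: 25.52
eef_pos: [0.582, 0.173, 0.1431]
tool_rot: [-2.545, -1.841, 0.004]
ft_force: [3.4, -0.1, -14.0]
grip_width: 0.269
grasp_force: 99.6
t 25.52 pos [0.582  0.173  0.1431] turn [-0.013  0.009  0.006] shift [ 0.03  0.1  -9.69] F [  3.4  -0.1 -14. ] w 0.269 g 99.6
```

```bash

python3 -m handwheel '[{"dx":0,"dy":0,"dz":-0.2,"wx":0,"wy":0,"wz":0,"gripper":0.1},{"dx":0,"dy":0,"dz":-0.4,"wx":0,"wy":0,"wz":0,"gripper":0.1},{"dx":0,"dy":0,"dz":-1,"wx":0,"wy":0,"wz":0,"gripper":0.1},{"dx":0,"dy":0,"dz":-3,"wx":0,"wy":0,"wz":0,"gripper":0.1},{"dx":0,"dy":0,"dz":-4,"wx":0,"wy":0,"wz":0,"gripper":0.1},{"dx":0,"dy":0,"dz":-3,"wx":0,"wy":0,"wz":0,"gripper":0.1},{"dx":0,"dy":0,"dz":0,"wx":0,"wy":0,"wz":0,"gripper":0.1}]' 100
python3 -c "
from h import *
grab('top','t7')"
python3 plan.py 0.583 0.173 0.24 -18.3
```

```text
clock: 26.4
eef_pos: [0.5837, 0.1731, 0.2655]
tool_rot: [2.544, 1.839, 0.011]
ft_force: [-0.2, 0.6, -1.2]
grip_width: 0.264
grasp_force: 104.4
t 26.45 pos [0.5828 0.1731 0.2635] turn [ 0.02  -0.016  0.004] shift [-0.    0.02  2.35] F [ 0.1 -0.3 -1.4] w 0.272 g 104.4
```

```bash

python3 -m handwheel '[{"dx":-3,"dy":0,"dz":0,"wx":0,"wy":0,"wz":-0.7,"gripper":0.1},{"dx":-4,"dy":0,"dz":0,"wx":0,"wy":0,"wz":-0.68,"gripper":0.1},{"dx":-4,"dy":0,"dz":0,"wx":0,"wy":0,"wz":0,"gripper":0.1},{"dx":-4,"dy":0,"dz":0,"wx":0,"wy":0,"wz":0,"gripper":0.1},{"dx":-4,"dy":0,"dz":0,"wx":0,"wy":0,"wz":0,"gripper":0.1},{"dx":-4,"dy":0,"dz":0,"wx":0,"wy":0,"wz":0,"gripper":0.1},{"dx":0,"dy":0,"dz":0,"wx":0,"wy":0,"wz":0,"gripper":0.1}]' 100
python3 plan.py 0.595 -0.326 0.26 -4.5
python3 - <<'E'
from h import *
a,b=[cv2.imread('pics/%s.png'%f).astype(int)[110:250,365:470] for f in('t6','t7')]
print(np.abs(a-b).mean(),(np.abs(a-b).max(2)>40).sum())
E
```

```text
clock: 27.32
eef_pos: [0.5515, -0.0583, 0.2609]
tool_rot: [2.312, 2.126, -0.003]
ft_force: [0.4, 0.7, 0.1]
grip_width: 0.267
grasp_force: 104.4
t 27.32 pos [ 0.5515 -0.0583  0.2609] turn [-0.004  0.011 -0.031] shift [-26.35   6.44   0.09] F [0.4 0.7 0.1] w 0.267 g 104.4
4.11734693877551 0
```

```bash

python3 -m handwheel '[{"dx":-4,"dy":1,"dz":0,"wx":0,"wy":0,"wz":-0.03,"gripper":0.1},{"dx":-5,"dy":1.2,"dz":0,"wx":0,"wy":0,"wz":0,"gripper":0.1},{"dx":-5,"dy":1.2,"dz":0,"wx":0,"wy":0,"wz":0,"gripper":0.1},{"dx":-5,"dy":1.2,"dz":0,"wx":0,"wy":0,"wz":0,"gripper":0.1},{"dx":-4,"dy":1.0,"dz":0,"wx":0,"wy":0,"wz":0,"gripper":0.1},{"dx":-3.3,"dy":0.8,"dz":0,"wx":0,"wy":0,"wz":0,"gripper":0.1},{"dx":0,"dy":0,"dz":0,"wx":0,"wy":0,"wz":0,"gripper":0.1},{"dx":0,"dy":0,"dz":0,"wx":0,"wy":0,"wz":0,"gripper":0.1}]' 100
python3 plan.py 0.595 -0.326 0.138 -4.5
python3 - <<'E'
from h import *
grab('wrist','w8')
cv2.imwrite('pics/w8b.png',cv2.resize(cv2.imread('pics/w8.png'),(800,600),interpolation=cv2.INTER_CUBIC))
E
```

```text
clock: 28.32
eef_pos: [0.5975, -0.3194, 0.2604]
tool_rot: [-2.298, -2.14, -0.001]
ft_force: [0.2, 0.5, -0.1]
grip_width: 0.264
grasp_force: 104.4
t 28.32 pos [ 0.5975 -0.3194  0.2604] turn [-0.005 -0.009  0.041] shift [-0.67 -0.19 12.24] F [ 0.2  0.5 -0.1] w 0.264 g 104.4
```

View pics/w8b.png

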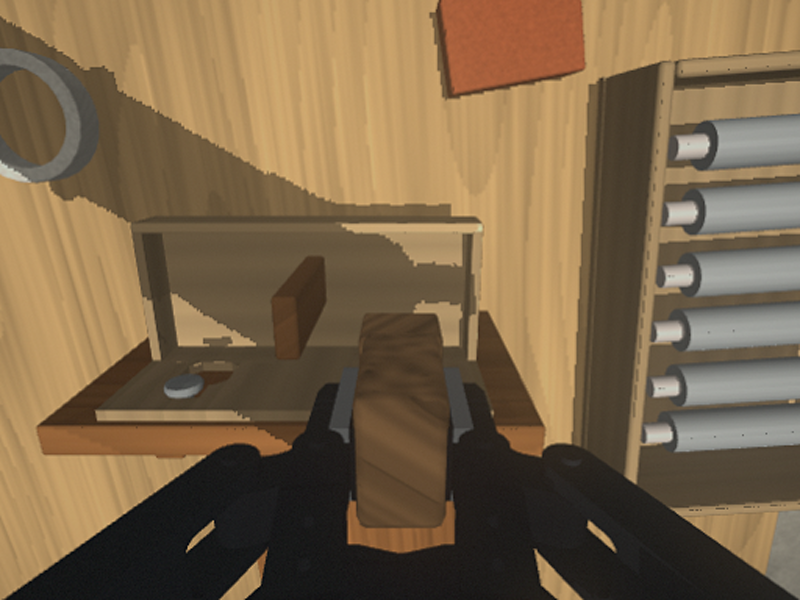

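The bung is upright in the grip (u 356..446) and the caddy hangs below it; its front wall corners are at (133,226) and (482,222).

```bash
python3 - <<'E'
from h import *
np.set_printoptions(precision=4,suppress=True)
w=load('w8'); t=onz(w,np.array([(133,226),(482,223)])*.64,.113); T=R.from_rotvec(w['s_rot'])
print(t,T.inv().apply(t-w['s_pos'])); p=onz(w,np.array([(288,326)])*.64,.178);print('post',p,T.inv().apply(p-w['s_pos']))
E
```

```text
[[ 0.4501 -0.2775  0.113 ]
 [ 0.647  -0.2899  0.113 ]] [[ 0.0311 -0.1499  0.1475]
 [ 0.0328  0.0475  0.1474]]
post [[ 0.5469 -0.3194  0.178 ]] [[-0.0037 -0.0504  0.0824]]
```

```bash

python3 -m handwheel '[{"dx":-0.5,"dy":0,"dz":2,"wx":0,"wy":0,"wz":0,"gripper":0.1},{"dx":0,"dy":0,"dz":3,"wx":0,"wy":0,"wz":0,"gripper":0.1},{"dx":0,"dy":0,"dz":3,"wx":0,"wy":0,"wz":0,"gripper":0.1},{"dx":0,"dy":0,"dz":2,"wx":0,"wy":0,"wz":0,"gripper":0.1},{"dx":0,"dy":0,"dz":1,"wx":0,"wy":0,"wz":0,"gripper":0.1},{"dx":0,"dy":0,"dz":0.8,"wx":0,"wy":0,"wz":0,"gripper":0.1},{"dx":0,"dy":0,"dz":0.4,"wx":0,"wy":0,"wz":0,"gripper":0.1},{"dx":0,"dy":0,"dz":0,"wx":0,"wy":0,"wz":0,"gripper":0.1}]' 100
python3 -m handwheel '[{"dx":0,"dy":0,"dz":0.2,"wx":0,"wy":0,"wz":0,"gripper":0.1},{"dx":0,"dy":0,"dz":0,"wx":0,"wy":0,"wz":0,"gripper":0.1}]' 100
python3 -m handwheel '[{"dx":0,"dy":0,"dz":0.15,"wx":0,"wy":0,"wz":0,"gripper":0.1},{"dx":0,"dy":0,"dz":0,"wx":0,"wy":0,"wz":0,"gripper":0.1}]' 100
python3 plan.py 0.595 -0.326 0.133 -4.5
```

```text
clock: 29.38
eef_pos: [0.5969, -0.3261, 0.1394]
tool_rot: [2.3, 2.139, 0.0]
ft_force: [0.2, -0.3, -0.7]
grip_width: 0.267
grasp_force: 104.4
clock: 29.62
eef_pos: [0.5968, -0.3262, 0.1373]
tool_rot: [2.3, 2.139, 0.0]
ft_force: [0.6, -0.2, -1.4]
grip_width: 0.27
grasp_force: 104.4
clock: 29.88
eef_pos: [0.5968, -0.3261, 0.1355]
tool_rot: [-2.3, -2.139, 0.0]
ft_force: [-0.5, -0.2, -0.5]
grip_width: 0.267
grasp_force: 104.4
t 29.88 pos [ 0.5968 -0.3261  0.1355] turn [-0.001 -0.     0.034] shift [-0.   -0.18  0.25] F [-0.5 -0.2 -0.5] w 0.267 g 104.4
```

```bash

python3 -m handwheel '[{"dx":0,"dy":0,"dz":0.15,"wx":0,"wy":0,"wz":0,"gripper":0.1},{"dx":0,"dy":0,"dz":0.05,"wx":0,"wy":0,"wz":0,"gripper":0.1},{"dx":0,"dy":0,"dz":0,"wx":0,"wy":0,"wz":0,"gripper":0.1}]' 100
python3 -m handwheel '[{"dx":0,"dy":0,"dz":0,"wx":0,"wy":0,"wz":0,"gripper":0.3},{"dx":0,"dy":0,"dz":0,"wx":0,"wy":0,"wz":0,"gripper":0.36},{"dx":0,"dy":0,"dz":0,"wx":0,"wy":0,"wz":0,"gripper":0.42},{"dx":0,"dy":0,"dz":0,"wx":0,"wy":0,"wz":0,"gripper":0.45},{"dx":0,"dy":0,"dz":-1,"wx":0,"wy":0,"wz":0,"gripper":0.45},{"dx":0,"dy":0,"dz":-3,"wx":0,"wy":0,"wz":0,"gripper":0.45},{"dx":0,"dy":0,"dz":-4,"wx":0,"wy":0,"wz":0,"gripper":0.45},{"dx":1,"dy":0,"dz":-5,"wx":0,"wy":0,"wz":0,"gripper":0.5},{"dx":5,"dy":-1,"dz":-2,"wx":0,"wy":0,"wz":0,"gripper":0.7},{"dx":5,"dy":-1,"dz":0,"wx":0,"wy":0,"wz":0,"gripper":0.7}]' 100
python3 plan.py 0.4415 0.327 0.28 15
```

```text
clock: 30.25
eef_pos: [0.5968, -0.3261, 0.1336]
tool_rot: [2.3, 2.139, -0.0]
ft_force: [0.1, 0.7, -0.6]
grip_width: 0.27
grasp_force: 104.5
clock: 31.5
eef_pos: [0.5841, -0.2152, 0.2859]
tool_rot: [2.301, 2.135, 0.001]
ft_force: [0.5, 0.4, -0.1]
grip_width: 0.696
grasp_force: 0.0
t 31.50 pos [ 0.5841 -0.2152  0.2859] turn [ 0.011  0.009 -1.929] shift [56.06  0.26  0.59] F [ 0.5  0.4 -0.1] w 0.696 g 0.0
```

```bash

python3 -m handwheel '[{"dx":0,"dy":0,"dz":0,"wx":0,"wy":0,"wz":-0.97,"gripper":0.7},{"dx":0,"dy":0,"dz":0,"wx":0,"wy":0,"wz":-0.97,"gripper":0.7},{"dx":4,"dy":0,"dz":0,"wx":0,"wy":0,"wz":0,"gripper":0.7},{"dx":6,"dy":0,"dz":0,"wx":0,"wy":0,"wz":0,"gripper":0.7},{"dx":6,"dy":0,"dz":0,"wx":0,"wy":0,"wz":0,"gripper":0.7},{"dx":6,"dy":0,"dz":0,"wx":0,"wy":0,"wz":0,"gripper":0.7},{"dx":6,"dy":0,"dz":0,"wx":0,"wy":0,"wz":0,"gripper":0.7},{"dx":6,"dy":0,"dz":0,"wx":0,"wy":0,"wz":0,"gripper":0.7},{"dx":6,"dy":0,"dz":0,"wx":0,"wy":0,"wz":0,"gripper":0.7},{"dx":6,"dy":0,"dz":0,"wx":0,"wy":0,"wz":0,"gripper":0.7}]' 100
python3 -m handwheel '[{"dx":4,"dy":0,"dz":0,"wx":0,"wy":0,"wz":0,"gripper":0.7},{"dx":0,"dy":0,"dz":0,"wx":0,"wy":0,"wz":0,"gripper":0.7},{"dx":0,"dy":0,"dz":0,"wx":0,"wy":0,"wz":0,"gripper":0.7}]' 100
python3 plan.py 0.4415 0.327 0.28 15
python3 - <<'E'
from h import *
grab('wrist','w9'); grab('top','t9')
k=cv2.imread
a=cv2.resize(k('pics/w9.png'),(512,384));b=cv2.resize(k('pics/t9.png')[110:250,365:470],(288,384),interpolation=cv2.INTER_CUBIC)
cv2.imwrite('pics/o9.png',np.hstack([a,b]))
E
```

```text
clock: 32.75
eef_pos: [0.4628, 0.2293, 0.284]
tool_rot: [1.909, 2.495, -0.002]
ft_force: [0.8, -0.6, -0.4]
grip_width: 0.698
grasp_force: 0.0
clock: 33.12
eef_pos: [0.4535, 0.2658, 0.2837]
tool_rot: [1.908, 2.495, -0.002]
ft_force: [-0.1, -0.6, 1.0]
grip_width: 0.705
grasp_force: 0.0
t 33.12 pos [0.4535 0.2658 0.2837] turn [-0.003  0.009  0.017] shift [6.22 0.42 0.37] F [-0.1 -0.6  1. ] w 0.705 g 0.0
```

View pics/o9.png

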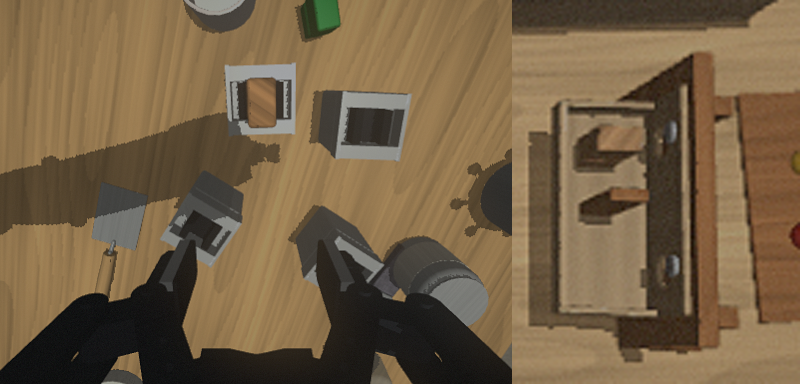

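The right half shows bung A standing in the tray with the caddy still home. In the left half, bung B's top is at (247..277, 78..128) and its tin at (224..296, 63..136).

```bash
python3 - <<'E'
from h import *
np.set_printoptions(precision=4,suppress=True)
w=load('w9'); b=onz(w,[(262,103),(261,78.5),(263,127.5)],.148); t=onz(w,[(225,66),(296,64),(296,133),(229,136)],.1)
print(b,t.mean(0)); e=t[1]-t[0];print(np.degrees(np.arctan2(e[1],e[0])), [np.linalg.norm(t[i]-t[i-1]) for i in range(4)]); e=b[1]-b[2];print(np.degrees(np.arctan2(e[1],e[0]))-90)
T=R.from_rotvec(w['s_rot']); print('unbias',T.apply([0,-.0018,0]))
g=np.array(cv2.cvtColor(w['image'],cv2.COLOR_RGB2HSV))
m=((g[:,:,0]>5)&(g[:,:,0]<16)&(g[:,:,1]>100)&(g[:,:,2]>110)).astype(np.uint8)
m[:,:235]=0;m[:,290:]=0;m[:70]=0;m[135:]=0
r=cv2.minAreaRect(max(cv2.findContours(m,0,1)[0],key=cv2.contourArea));print(r)
E
python3 plan.py 0.4415 0.329 0.21 15
```

```text
[[0.4419 0.3316 0.148 ]
 [0.4361 0.3494 0.148 ]
 [0.448  0.3128 0.148 ]] [0.4424 0.3311 0.1   ]
16.700805708821857 [np.float64(0.0647426682685244), np.float64(0.06571841313601329), np.float64(0.06353385056049478), np.float64(0.06630807876232836)]
17.93896062716685
unbias [-0.0017 -0.0005  0.    ]
((261.35687255859375, 102.13493347167969), (48.55929946899414, 27.425640106201172), 87.87889862060547)
t 33.23 pos [0.4539 0.2655 0.2837] turn [-0.001  0.006  0.008] shift [6.46 0.45 7.37] F [-0.5 -0.3  0.7] w 0.699 g 0.0
```

```bash

python3 -m handwheel '[{"dx":3.4,"dy":0.2,"dz":0,"wx":0,"wy":0,"wz":0,"gripper":0.7},{"dx":3.25,"dy":0.2,"dz":2,"wx":0,"wy":0,"wz":-0.08,"gripper":0.7},{"dx":0,"dy":0,"dz":4,"wx":0,"wy":0,"wz":0,"gripper":0.7},{"dx":0,"dy":0,"dz":4,"wx":0,"wy":0,"wz":0,"gripper":0.7},{"dx":0,"dy":0,"dz":3,"wx":0,"wy":0,"wz":0,"gripper":0.7},{"dx":0,"dy":0,"dz":2,"wx":0,"wy":0,"wz":0,"gripper":0.7},{"dx":0,"dy":0,"dz":0.8,"wx":0,"wy":0,"wz":0,"gripper":0.7},{"dx":0,"dy":0,"dz":0,"wx":0,"wy":0,"wz":0,"gripper":0.7},{"dx":0,"dy":0,"dz":0,"wx":0,"wy":0,"wz":0,"gripper":0.7}]'
python3 plan.py 0.4405 0.331 0.122 15.8
```

```text
clock: 34.35
eef_pos: [0.4404, 0.3327, 0.1265]
tool_rot: [1.89, 2.509, 0.002]
ft_force: [-0.5, 0.3, 0.3]
grip_width: 0.697
grasp_force: 0.0
t 34.35 pos [0.4404 0.3327 0.1265] turn [ 0.008 -0.003  0.021] shift [-0.16 -0.04  0.45] F [-0.5  0.3  0.3] w 0.697 g 0.0
```

```bash

python3 -m handwheel '[{"dx":-0.15,"dy":0,"dz":0.4,"wx":0,"wy":0,"wz":0,"gripper":0.6},{"dx":0,"dy":0,"dz":0,"wx":0,"wy":0,"wz":0,"gripper":0.45},{"dx":0,"dy":0,"dz":0,"wx":0,"wy":0,"wz":0,"gripper":0.3},{"dx":0,"dy":0,"dz":0,"wx":0,"wy":0,"wz":0,"gripper":0.15},{"dx":0,"dy":0,"dz":0,"wx":0,"wy":0,"wz":0,"gripper":0.1},{"dx":0,"dy":0,"dz":0,"wx":0,"wy":0,"wz":0,"gripper":0.1},{"dx":0,"dy":0,"dz":0,"wx":0,"wy":0,"wz":0,"gripper":0.1}]' 100
python3 plan.py 0.4405 0.331 0.122 15.8
python3 -m handwheel '[{"dx":0,"dy":0.115,"dz":0,"wx":0.2,"wy":0,"wz":0,"gripper":0.1},{"dx":0,"dy":0.115,"dz":0,"wx":0.2,"wy":0,"wz":0,"gripper":0.1},{"dx":0,"dy":0.115,"dz":-0.03,"wx":0.2,"wy":0,"wz":0,"gripper":0.1},{"dx":0,"dy":0.115,"dz":-0.03,"wx":0.2,"wy":0,"wz":0,"gripper":0.1}]' 100
python3 -m handwheel '[{"dx":0,"dy":-0.115,"dz":-0.04,"wx":-0.2,"wy":0,"wz":0,"gripper":0.1},{"dx":0,"dy":-0.115,"dz":-0.04,"wx":-0.2,"wy":0,"wz":0,"gripper":0.1},{"dx":0,"dy":-0.115,"dz":-0.04,"wx":-0.2,"wy":0,"wz":0,"gripper":0.1},{"dx":0,"dy":-0.115,"dz":-0.04,"wx":-0.2,"wy":0,"wz":0,"gripper":0.1},{"dx":0,"dy":-0.115,"dz":-0.04,"wx":-0.2,"wy":0,"wz":0,"gripper":0.1},{"dx":0,"dy":-0.115,"dz":-0.04,"wx":-0.2,"wy":0,"wz":0,"gripper":0.1},{"dx":0,"dy":-0.115,"dz":-0.04,"wx":-0.2,"wy":0,"wz":0,"gripper":0.1},{"dx":0,"dy":-0.115,"dz":-0.04,"wx":-0.2,"wy":0,"wz":0,"gripper":0.1}]'
```

```text
clock: 35.22
eef_pos: [0.4401, 0.3313, 0.122]
tool_rot: [1.889, 2.51, 0.0]
ft_force: [-1.7, -1.4, 4.8]
grip_width: 0.269
grasp_force: 98.1
t 35.23 pos [0.4401 0.3313 0.122 ] turn [ 0.001 -0.     0.028] shift [-0.04  0.04 -0.  ] F [-1.7 -1.4  4.8] w 0.269 g 98.1
clock: 35.72
eef_pos: [0.4447, 0.3326, 0.1232]
tool_rot: [-1.836, -2.439, 0.17]
ft_force: [-5.1, -2.7, 10.4]
grip_width: 0.273
grasp_force: 100.8
clock: 36.72
eef_pos: [0.4359, 0.3301, 0.1251]
tool_rot: [1.836, 2.438, 0.172]
ft_force: [2.7, 0.5, -1.5]
grip_width: 0.27
grasp_force: 99.6
```

```bash

python3 -m handwheel '[{"dx":0,"dy":0.115,"dz":-0.05,"wx":0.2,"wy":0,"wz":0,"gripper":0.1},{"dx":0,"dy":0.115,"dz":-0.05,"wx":0.2,"wy":0,"wz":0,"gripper":0.1},{"dx":0,"dy":0.115,"dz":-0.05,"wx":0.2,"wy":0,"wz":0,"gripper":0.1},{"dx":0,"dy":0.115,"dz":-0.05,"wx":0.2,"wy":0,"wz":0,"gripper":0.1},{"dx":0,"dy":0.115,"dz":-0.05,"wx":0.2,"wy":0,"wz":0,"gripper":0.1},{"dx":0,"dy":0.115,"dz":-0.05,"wx":0.2,"wy":0,"wz":0,"gripper":0.1},{"dx":0,"dy":0.115,"dz":-0.05,"wx":0.2,"wy":0,"wz":0,"gripper":0.1},{"dx":0,"dy":0.115,"dz":-0.05,"wx":0.2,"wy":0,"wz":0,"gripper":0.1}]' 100
python3 -m handwheel '[{"dx":0,"dy":-0.115,"dz":-0.05,"wx":-0.2,"wy":0,"wz":0,"gripper":0.1},{"dx":0,"dy":-0.115,"dz":-0.05,"wx":-0.2,"wy":0,"wz":0,"gripper":0.1},{"dx":0,"dy":-0.115,"dz":-0.05,"wx":-0.2,"wy":0,"wz":0,"gripper":0.1},{"dx":0,"dy":-0.115,"dz":-0.05,"wx":-0.2,"wy":0,"wz":0,"gripper":0.1},{"dx":0,"dy":-0.115,"dz":-0.05,"wx":-0.2,"wy":0,"wz":0,"gripper":0.1},{"dx":0,"dy":-0.115,"dz":-0.05,"wx":-0.2,"wy":0,"wz":0,"gripper":0.1},{"dx":0,"dy":-0.115,"dz":-0.05,"wx":-0.2,"wy":0,"wz":0,"gripper":0.1},{"dx":0,"dy":-0.115,"dz":-0.05,"wx":-0.2,"wy":0,"wz":0,"gripper":0.1}]'
python3 -m handwheel '[{"dx":0,"dy":0.115,"dz":-0.05,"wx":0.2,"wy":0,"wz":0,"gripper":0.1},{"dx":0,"dy":0.115,"dz":-0.05,"wx":0.2,"wy":0,"wz":0,"gripper":0.1},{"dx":0,"dy":0.115,"dz":-0.05,"wx":0.2,"wy":0,"wz":0,"gripper":0.1},{"dx":0,"dy":0.115,"dz":-0.05,"wx":0.2,"wy":0,"wz":0,"gripper":0.1},{"dx":0,"dy":0.115,"dz":-0.05,"wx":0.2,"wy":0,"wz":0,"gripper":0.1},{"dx":0,"dy":0.115,"dz":-0.05,"wx":0.2,"wy":0,"wz":0,"gripper":0.1},{"dx":0,"dy":0.115,"dz":-0.05,"wx":0.2,"wy":0,"wz":0,"gripper":0.1},{"dx":0,"dy":0.115,"dz":-0.05,"wx":0.2,"wy":0,"wz":0,"gripper":0.1}]' 100
python3 -m handwheel '[{"dx":0,"dy":-0.115,"dz":-0.05,"wx":-0.2,"wy":0,"wz":0,"gripper":0.1},{"dx":0,"dy":-0.115,"dz":-0.05,"wx":-0.2,"wy":0,"wz":0,"gripper":0.1},{"dx":0,"dy":-0.115,"dz":-0.05,"wx":-0.2,"wy":0,"wz":0,"gripper":0.1},{"dx":0,"dy":-0.115,"dz":-0.05,"wx":-0.2,"wy":0,"wz":0,"gripper":0.1},{"dx":0,"dy":-0.115,"dz":-0.05,"wx":-0.2,"wy":0,"wz":0,"gripper":0.1},{"dx":0,"dy":-0.115,"dz":-0.05,"wx":-0.2,"wy":0,"wz":0,"gripper":0.1},{"dx":0,"dy":-0.115,"dz":-0.05,"wx":-0.2,"wy":0,"wz":0,"gripper":0.1},{"dx":0,"dy":-0.115,"dz":-0.05,"wx":-0.2,"wy":0,"wz":0,"gripper":0.1}]'
python3 -m handwheel '[{"dx":0,"dy":0.115,"dz":-0.06,"wx":0.2,"wy":0,"wz":0,"gripper":0.1},{"dx":0,"dy":0.115,"dz":-0.06,"wx":0.2,"wy":0,"wz":0,"gripper":0.1},{"dx":0,"dy":0.115,"dz":-0.06,"wx":0.2,"wy":0,"wz":0,"gripper":0.1},{"dx":0,"dy":0.115,"dz":-0.06,"wx":0.2,"wy":0,"wz":0,"gripper":0.1}]' 100
```

```text
clock: 37.72
eef_pos: [0.4449, 0.3327, 0.129]
tool_rot: [-1.836, -2.439, 0.171]
ft_force: [-0.1, -0.4, -6.1]
grip_width: 0.269
grasp_force: 99.5
clock: 38.72
eef_pos: [0.4353, 0.3299, 0.1326]
tool_rot: [1.836, 2.439, 0.169]
ft_force: [3.2, 1.4, -7.9]
grip_width: 0.268
grasp_force: 99.6
clock: 39.72
eef_pos: [0.4453, 0.3327, 0.1367]
tool_rot: [-1.836, -2.439, 0.171]
ft_force: [1.5, 1.4, -9.5]
grip_width: 0.268
grasp_force: 99.9
clock: 40.72
eef_pos: [0.4346, 0.3297, 0.1404]
tool_rot: [1.836, 2.44, 0.167]
ft_force: [1.7, 1.5, -10.8]
grip_width: 0.268
grasp_force: 100.0
clock: 41.22
eef_pos: [0.44, 0.3311, 0.1431]
tool_rot: [-1.889, -2.509, 0.003]
ft_force: [3.4, 1.8, -15.6]
grip_width: 0.271
grasp_force: 99.7
```

```bash

python3 -m handwheel '[{"dx":0,"dy":0,"dz":-0.2,"wx":0,"wy":0,"wz":0,"gripper":0.1},{"dx":0,"dy":0,"dz":-0.4,"wx":0,"wy":0,"wz":0,"gripper":0.1},{"dx":0,"dy":0,"dz":-1,"wx":0,"wy":0,"wz":0,"gripper":0.1},{"dx":0,"dy":0,"dz":-3,"wx":0,"wy":0,"wz":0,"gripper":0.1},{"dx":0,"dy":0,"dz":-4,"wx":0,"wy":0,"wz":0,"gripper":0.1},{"dx":0,"dy":0,"dz":-3,"wx":0,"wy":0,"wz":0,"gripper":0.1},{"dx":0,"dy":0,"dz":0,"wx":0,"wy":0,"wz":1,"gripper":0.1},{"dx":0,"dy":0,"dz":0,"wx":0,"wy":0,"wz":1.03,"gripper":0.1},{"dx":0,"dy":0,"dz":0,"wx":0,"wy":0,"wz":0,"gripper":0.1}]' 100
python3 plan.py 0.4914 -0.3125 0.26 -4.5
```

```text
clock: 42.35
eef_pos: [0.4399, 0.3313, 0.2619]
tool_rot: [2.301, 2.139, 0.003]
ft_force: [0.9, 0.0, -1.1]
grip_width: 0.267
grasp_force: 102.3
t 42.35 pos [0.4399 0.3313 0.2619] turn [ 0.008 -0.007  0.033] shift [-63.78  10.18   0.19] F [ 0.9  0.  -1.1] w 0.267 g 102.3
```

```bash

python3 -m handwheel '[{"dx":-4.3,"dy":0.7,"dz":0,"wx":0,"wy":0,"wz":0.03,"gripper":0.1},{"dx":-5.3,"dy":0.85,"dz":0,"wx":0,"wy":0,"wz":0,"gripper":0.1},{"dx":-5.3,"dy":0.85,"dz":0,"wx":0,"wy":0,"wz":0,"gripper":0.1},{"dx":-5.3,"dy":0.85,"dz":0,"wx":0,"wy":0,"wz":0,"gripper":0.1},{"dx":-5.3,"dy":0.85,"dz":0,"wx":0,"wy":0,"wz":0,"gripper":0.1},{"dx":-5.3,"dy":0.85,"dz":0,"wx":0,"wy":0,"wz":0,"gripper":0.1},{"dx":-5.3,"dy":0.85,"dz":0,"wx":0,"wy":0,"wz":0,"gripper":0.1},{"dx":-5.3,"dy":0.85,"dz":0,"wx":0,"wy":0,"wz":0,"gripper":0.1},{"dx":-5.3,"dy":0.85,"dz":0,"wx":0,"wy":0,"wz":0,"gripper":0.1},{"dx":0,"dy":0,"dz":0,"wx":0,"wy":0,"wz":0,"gripper":0.1}]' 100
python3 -c "
from h import *
grab('top','t10'); 
a,b=[cv2.imread('pics/%s.png'%f).astype(int)[110:250,365:470] for f in('t9','t10')]
print(np.abs(a-b).mean(),(np.abs(a-b).max(2)>40).sum())"
python3 plan.py 0.4914 -0.3125 0.26 -4.5
```

```text
clock: 43.6
eef_pos: [0.4774, -0.1452, 0.2614]
tool_rot: [2.309, 2.126, -0.001]
ft_force: [-0.9, 0.6, -0.6]
grip_width: 0.27
grasp_force: 102.3
37.46197278911565 8371
t 43.65 pos [ 0.4776 -0.1423  0.2611] turn [ 0.004  0.004 -0.008] shift [-16.86   2.71   0.11] F [-0.2  1.  -0.3] w 0.271 g 102.3
```

```bash
python3 plan.py 0.5975 -0.3194 0.2604 -4.1
python3 -m handwheel '[{"dx":-4,"dy":2.5,"dz":0,"wx":0,"wy":0,"wz":-0.03,"gripper":0.1},{"dx":-4,"dy":3,"dz":0,"wx":0,"wy":0,"wz":0,"gripper":0.1},{"dx":-4,"dy":3,"dz":0,"wx":0,"wy":0,"wz":0,"gripper":0.1},{"dx":-3.5,"dy":3,"dz":0,"wx":0,"wy":0,"wz":0,"gripper":0.1},{"dx":-3,"dy":1.8,"dz":0,"wx":0,"wy":0,"wz":0,"gripper":0.1},{"dx":0,"dy":0,"dz":0,"wx":0,"wy":0,"wz":0,"gripper":0.1},{"dx":0,"dy":0,"dz":0,"wx":0,"wy":0,"wz":0,"gripper":0.1}]' 100
python3 - <<'E'
from h import *
grab('wrist','w11');a=load('w8');b=load('w11')
print(a['s_pos'],b['s_pos'])
ga,gb=[cv2.cvtColor(x['image'],cv2.COLOR_RGB2GRAY) for x in(a,b)]
for n,(u0,v0,u1,v1) in dict(cornerL=(75,130,110,160),post=(165,155,215,235),screw=(95,230,140,260),tray=(75,130,215,275)).items():
    r=cv2.matchTemplate(gb[v0-20:v1+20,max(u0-20,0):u1+20],ga[v0:v1,u0:u1],cv2.TM_CCOEFF_NORMED);_,s,_,l=cv2.minMaxLoc(r);print(n,round(s,3),l[0]-20,l[1]-20)
print('expected corner shift',proj(b,[[.4501,-.2775,.113]])-proj(a,[[.4501,-.2775,.113]]))
E
python3 plan.py 0.4914 -0.322 0.26 -4.5
```

```text
t 43.65 pos [ 0.4776 -0.1423  0.2611] turn [ 0.004  0.004 -0.048] shift [-16.81  13.23   0.07] F [-0.2  1.  -0.3] w 0.271 g 102.3
clock: 44.52
eef_pos: [0.5969, -0.3327, 0.2605]
tool_rot: [-2.298, -2.14, -0.001]
ft_force: [-0.4, 0.2, -1.4]
grip_width: 0.269
grasp_force: 102.3
[ 0.59746071 -0.31944632  0.26036039] [ 0.59691876 -0.33272139  0.26052943]
cornerL 0.896 -5 -7
post 0.876 -7 -14
screw 0.71 -3 -15
tray 0.715 -7 -16
expected corner shift [[ -3.05647832 -15.20667694]]
t 44.58 pos [ 0.5969 -0.3326  0.2608] turn [ 0.    -0.009  0.042] shift [  0.23 -10.6    0.08] F [0.2 0.1 0.1] w 0.265 g 102.3
```

```bash

python3 -m handwheel '[{"dx":0.55,"dy":-3,"dz":0,"wx":0,"wy":0,"wz":0.04,"gripper":0.1},{"dx":0,"dy":-4,"dz":0,"wx":0,"wy":0,"wz":0,"gripper":0.1},{"dx":0,"dy":-3.6,"dz":0,"wx":0,"wy":0,"wz":0,"gripper":0.1},{"dx":0,"dy":0,"dz":0,"wx":0,"wy":0,"wz":0,"gripper":0.1},{"dx":0,"dy":0,"dz":0,"wx":0,"wy":0,"wz":0,"gripper":0.1}]' 100
python3 plan.py 0.491 -0.3185 0.134 -4.5
```

```text
clock: 45.2
eef_pos: [0.4924, -0.3196, 0.2614]
tool_rot: [2.307, 2.131, 0.002]
ft_force: [0.6, 0.6, -0.9]
grip_width: 0.269
grasp_force: 102.3
t 45.20 pos [ 0.4924 -0.3196  0.2614] turn [ 0.011 -0.002 -0.002] shift [ 0.1  -0.15 12.74] F [ 0.6  0.6 -0.9] w 0.269 g 102.3
```

```bash

python3 -m handwheel '[{"dx":0.05,"dy":-0.15,"dz":2,"wx":0,"wy":0,"wz":0,"gripper":0.1},{"dx":0,"dy":0,"dz":3,"wx":0,"wy":0,"wz":0,"gripper":0.1},{"dx":0,"dy":0,"dz":3,"wx":0,"wy":0,"wz":0,"gripper":0.1},{"dx":0,"dy":0,"dz":2,"wx":0,"wy":0,"wz":0,"gripper":0.1},{"dx":0,"dy":0,"dz":1,"wx":0,"wy":0,"wz":0,"gripper":0.1},{"dx":0,"dy":0,"dz":0.8,"wx":0,"wy":0,"wz":0,"gripper":0.1},{"dx":0,"dy":0,"dz":0.4,"wx":0,"wy":0,"wz":0,"gripper":0.1},{"dx":0,"dy":0,"dz":0.2,"wx":0,"wy":0,"wz":0,"gripper":0.1},{"dx":0,"dy":0,"dz":0.2,"wx":0,"wy":0,"wz":0,"gripper":0.1},{"dx":0,"dy":0,"dz":0,"wx":0,"wy":0,"wz":0,"gripper":0.1}]' 100
python3 plan.py 0.491 -0.3185 0.134 -4.5
python3 -m handwheel '[{"dx":0,"dy":0,"dz":0.1,"wx":0,"wy":0,"wz":0,"gripper":0.1},{"dx":0,"dy":0,"dz":0,"wx":0,"wy":0,"wz":0,"gripper":0.1}]' 100
```

```text
clock: 46.45
eef_pos: [0.4874, -0.3213, 0.1354]
tool_rot: [-2.311, -2.126, 0.004]
ft_force: [-9.8, -0.3, 4.7]
grip_width: 0.268
grasp_force: 103.4
t 46.45 pos [ 0.4874 -0.3213  0.1354] turn [-0.016  0.003 -0.028] shift [0.31 0.34 0.14] F [-9.8 -0.3  4.7] w 0.268 g 103.4
clock: 46.7
eef_pos: [0.4872, -0.3214, 0.1347]
tool_rot: [-2.311, -2.125, 0.004]
ft_force: [-11.8, -0.5, 7.5]
grip_width: 0.269
grasp_force: 103.4
```

```bash

python3 -m handwheel '[{"dx":0,"dy":-0.3,"dz":-0.1,"wx":0,"wy":0,"wz":0,"gripper":0.1},{"dx":0,"dy":-0.3,"dz":0,"wx":0,"wy":0,"wz":0,"gripper":0.1},{"dx":0,"dy":0,"dz":0,"wx":0,"wy":0,"wz":0,"gripper":0.1}]' 100
python3 plan.py 0.4864 -0.3185 0.134 -4.5
```

```text
clock: 47.08
eef_pos: [0.4843, -0.3196, 0.1348]
tool_rot: [2.309, 2.129, 0.001]
ft_force: [-0.4, -0.2, -0.6]
grip_width: 0.264
grasp_force: 102.2
t 47.08 pos [ 0.4843 -0.3196  0.1348] turn [ 0.004  0.    -0.013] shift [0.13 0.2  0.08] F [-0.4 -0.2 -0.6] w 0.264 g 102.2
```

```bash

python3 -m handwheel '[{"dx":0,"dy":-0.4,"dz":0,"wx":0,"wy":0,"wz":0,"gripper":0.1},{"dx":0,"dy":0,"dz":0.1,"wx":0,"wy":0,"wz":0,"gripper":0.1},{"dx":0,"dy":0,"dz":0,"wx":0,"wy":0,"wz":0,"gripper":0.1}]' 100
python3 -m handwheel '[{"dx":0,"dy":0,"dz":0,"wx":0,"wy":0,"wz":0,"gripper":0.29},{"dx":0,"dy":0,"dz":0,"wx":0,"wy":0,"wz":0,"gripper":0.32},{"dx":0,"dy":0,"dz":0,"wx":0,"wy":0,"wz":0,"gripper":0.36},{"dx":0,"dy":0,"dz":0,"wx":0,"wy":0,"wz":0,"gripper":0.36}]' 100
python3 -m handwheel '[{"dx":0,"dy":0,"dz":-0.5,"wx":0,"wy":0,"wz":0,"gripper":0.36},{"dx":0,"dy":0,"dz":-1.5,"wx":0,"wy":0,"wz":0,"gripper":0.36},{"dx":0,"dy":0,"dz":-2,"wx":0,"wy":0,"wz":0,"gripper":0.36},{"dx":0,"dy":0,"dz":-3,"wx":0,"wy":0,"wz":0,"gripper":0.4},{"dx":0,"dy":0,"dz":-5,"wx":0,"wy":0,"wz":0,"gripper":0.5},{"dx":2,"dy":0,"dz":-2,"wx":0,"wy":0,"wz":0,"gripper":0.5},{"dx":5,"dy":0,"dz":0,"wx":0,"wy":0,"wz":0,"gripper":0.5},{"dx":5,"dy":0,"dz":0,"wx":0,"wy":0,"wz":0,"gripper":0.5},{"dx":5,"dy":0,"dz":0,"wx":0,"wy":0,"wz":0,"gripper":0.5},{"dx":5,"dy":0,"dz":0,"wx":0,"wy":0,"wz":0,"gripper":0.5}]'
python3 -m handwheel '[{"dx":5,"dy":0,"dz":0,"wx":0,"wy":0,"wz":0,"gripper":0.5},{"dx":5,"dy":0,"dz":0,"wx":0,"wy":0,"wz":0,"gripper":0.5},{"dx":5,"dy":0,"dz":0,"wx":0,"wy":0,"wz":0,"gripper":0.5},{"dx":5,"dy":0,"dz":0,"wx":0,"wy":0,"wz":0,"gripper":0.5},{"dx":0,"dy":0,"dz":0,"wx":0,"wy":0,"wz":0,"gripper":0.5}]'
python3 - <<'E'
from h import *
grab('top','t12')
cv2.imwrite('pics/o12.png',cv2.resize(cv2.imread('pics/t12.png')[100:250,330:480],(600,600),interpolation=cv2.INTER_CUBIC))
E
```

```text
clock: 47.45
eef_pos: [0.48, -0.3194, 0.1336]
tool_rot: [-2.31, -2.129, -0.0]
ft_force: [-0.5, 0.1, -0.6]
grip_width: 0.268
grasp_force: 102.2
clock: 47.95
eef_pos: [0.48, -0.3194, 0.1337]
tool_rot: [2.31, 2.129, -0.0]
ft_force: [0.1, -0.3, -0.4]
grip_width: 0.358
grasp_force: 0.0
clock: 49.2
eef_pos: [0.4979, -0.0988, 0.275]
tool_rot: [2.309, 2.128, 0.002]
ft_force: [0.4, -0.4, -0.3]
grip_width: 0.506
grasp_force: 0.0
clock: 49.82
eef_pos: [0.514, 0.104, 0.2744]
tool_rot: [-2.301, -2.137, -0.003]
ft_force: [0.2, -0.2, 1.2]
grip_width: 0.502
grasp_force: 0.0
```

View pics/o12.png

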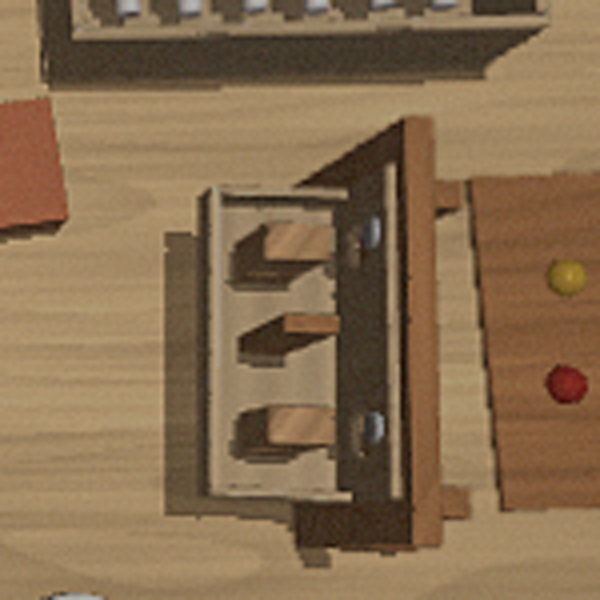

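Both bungs stand in the tray at about (300,242) and (300,425). The caddy is home on both screws, and the other two tins were seen open.

```bash
python3 -c "
from workcell import *
print(job_done())"
```

```text
the job is handed in; nothing more can be done
None
```

I handed the job in: the caddy hangs home on both screws and both bungs stand upright in its tray; the other two tins had no bung. The hand-in call gave no verdict, and while setting the second bung down something, probably the gripper on the caddy post, pressed with about 12 N until I moved away.

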